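Unstack the tavla things onto their mats

TASK

The tavla things were piled up so that the glass could be wiped. Take the pile apart from the top down, one thing at a time, and stand each upright as it was, let go of and in the middle of its own cork mat: first the die on the small square mat, then the sugar pot on the round mat, then the ashtray on the large square mat, and last the checker box on the long mat, lying lengthwise along it. Leave the bell and the coffee cup where they are.

Things in the scene. Friction and masses are not known exactly. Their poses are not given: they have to be found in the camera images.
- die: Cream die with black pips, a 20 mm cube, 12 g, loose, on top of the pile (on the sugar pot's cap). Origin: centre of its underside; z up. (A twin die lies on the tavla case far behind the work and is not part of the job.)
- sugar_pot: White porcelain sugar pot with a dark wooden twist cap, closed, one rigid piece: upright cylinder 46 mm in diameter, 56 mm high, flat top, about 180 g. At the start it stands in the ashtray, so the lowest 15 mm of it are inside the ashtray's rim. Origin: centre of its underside (39 mm above the table at the start); z up.
- ashtray: Small round aluminium ashtray with three notches in the rim: 64 mm outer diameter, 20 mm high, straight wall 4.5 mm thick, inner floor 5 mm above its underside, 120 g. At the start it stands in the middle of the checker box's lid. Origin: centre of its underside (34 mm above the table at the start); z up.
- checker_box: Closed wooden box of tavla checkers, one rigid block, the bottom of the pile: 64 mm along its x, 116 mm along its y (the long way), 34 mm high, about 220 g, loose on the table. Origin: centre of its underside; z up.
- small_mat: Small square cork mat, 52 x 52 mm, 4 mm thick, fixed; place of the die. Origin: centre of its underside, on the table (its upper face is 4 mm higher).
- round_mat: Round cork mat, 96 mm in diameter, 4 mm thick, fixed; place of the sugar pot. Origin: centre of its underside, on the table.
- square_mat: Large square cork mat, 86 x 86 mm, 4 mm thick, fixed; place of the ashtray. Origin: centre of its underside, on the table.
- long_mat: Long rectangular cork mat, 96 mm along its x, 150 mm along its y (the long way), 4 mm thick, fixed; place of the checker box, whose y is to lie along this y, either way round. Origin: centre of its underside, on the table.
- bell: Chrome desk bell with a press button on top, 84 mm in diameter, 53 mm high, loose, beyond the work; a bystander. Origin: centre of its underside.
- coffee_cup: White porcelain coffee cup, 62 mm in diameter, 55 mm high, handle at its +y side, loose, beyond the work; a bystander. Origin: centre of its underside.
Mind the look-alikes: they are no part of the job. There is more than one size of the ashtray; the one meant has the size given above. Leave any red look-alike of the sugar_pot alone.

How it is judged:
By the outcome, as a careful person would: the job done as asked, in the order asked, and still so for the second after the job is handed in, with the robot touching nothing.
It also fails if it takes over 120 s, if anything falls off the work surface, if the arm or the gripper's body presses on something with over 40 N, if the wrist force passes 120 N, or if a joint passes its speed limit or range.

ROBOT

A 6-joint arm with a two-finger parallel gripper is mounted at the origin on the work surface. World frame = base frame: x ahead of the robot, y to its left, z up, the work surface at z = 0. Lengths are in m, angles in degrees, forces in N, time in s.
With the tool pointing down it reaches from about 0.35 to 0.875 m from the base axis. Payload 4.2 kg.
Tool frame: the origin (TCP) lies on the centre line of the jaws, within the pads' length; the fingertips stand 25 mm ahead of it and the grasp point (between the pads) lies 6 mm ahead of it (finger_overhang is the distance from the TCP to the fingertips, in m); z points along the fingers, y is the line along which they close (so a half turn about z gives the same grasp; the last joint's range is limited). The gripper opens to 87 mm and grips with 3 to 60 N. Pads are 19 mm wide; open, the fingers measure 117 mm over their backs; the gripper's body (75 mm by 190 mm) begins 51 mm behind the grasp point.
Start: joints at [79.217, 22.042, 0.453, 0, -68.411, -14.817], TCP at [0.27, 0.564, 0.248] pointing down, gripper open.
Joint ranges: [-179.83, 179.83], [-69.29, 118.12], [-61.27, 80.66], [-181.25, 117.63], [-171.15, -9.14], [-177.46, 177.46]. Speed limits (degrees/s): [159.86, 159.86, 180, 180, 180, 180].

INTERFACE

Orientations are given as a 3x3 rotation matrix whose columns are the frame's x, y, z axes.
In Python, from station import sense, capture, finish_job, spot_in, tip_of, finger_overhang gives the robot as it stands. The module is installed in compiled form; this text tells all that it offers.
- The arm moves only by the tool servo_tool, never from a script. Its arguments are lists of equal length, an entry for each row: "slide": the shift along the tool's x, y, z in m, a list of three; "spin": the turn about the tool's z in degrees; "grip": the closure, from 0 (fully open) to 1 (shut). A call has exactly 5 rows; each row is the pose to reach, as a shift and turn from the pose commanded when the call began, along the tool's axes at that moment; what a row does not reach only later rows make up. A row lasts 1/12 s, in which the tool goes at most 41.7 mm and 7.16 degrees, less where a joint would pass 70% of its speed; a pose out of reach is approached as far as the arm can. A call with a gripper value outside its range is refused whole. The fingers move at their own pace and stop on an object; the grip force is fixed at half the most. Time passes only in rows, so rows that repeat a pose let the fingers close, or fill a call up. It gives the time, the measured TCP pose, the force, the opening and the grip force at its end, in the units of the state.
- sense(): the state, without advancing time (a new reading comes with each control period).
- capture(name): name is "scene" or "side" or "wrist"; returns a dict with "pixels" (400x640x3 uint8, blue, green, red), "depth" (400x640 float32, m along the optical axis (not along the pixel's ray), 0 where there is no reading), "fx", "fy", "cx", "cy" (pixels), "R" (3x3) and "t" (3): a world point X has camera coordinates R X + t; the wrist camera has in their place "hand_eye" (4x4, takes a point from camera to tool coordinates, whose origin is the TCP and whose axes are the flange's). Camera axes: x right, y down, z forward; pixel columns grow to the right and rows downward; lengths in m; the calibration is good to about 2 mm. A picture is of the moment at which its call begins: read the wrist's pose just before it.
- finish_job(): hands the job in; it is judged then, once.
Trained networks look in the newest picture that a camera, given by its name, has taken for a name from the list of things; names that differ only in an ending like _2 or _b are one class to them, and where a whole thing is asked for, a point or a joint stands for the part that bears it (a point fixed in the world has none). Each returns a list of dicts, best first, with "conf" (0 to 1); they miss things now and then, are a little off and sometimes report something else, mostly with a low value. They report only what shows in the picture. A call takes as long as a camera call. They do not tell look-alikes from the thing itself.
- spot_in(thing, camera): "point" ([x, y, z] in m, in world coordinates, good to about 4 mm: the middle of the surface that is visible of it).
- tip_of(thing, camera): "point" ([x, y, z] in m, in world coordinates, good to about 4 mm: a listed point, or the origin of a listed thing).
The state is a dict: "time_s": time; "joints": joint angles; "joint_velocities": joint speeds; "effort": joint torques, N m; "tcp_pos": TCP position; "ee_rot": TCP orientation; "wrist_force": force on the tool from outside, world axes, zero at the start; "moment": the same for the moment, N m; "gripper_width": opening from 0.0 (shut) to 1.0 (fully open); "gripper_force": force on a finger pad.
Only numpy, scipy, OpenCV 4.12 (cv2) and the standard library are available. Lean on these libraries where they do the work, as an engineer would, in place of code of your own. Each camera call takes 0.05 s, during which the arm holds its last target. There are 200 camera calls.

## Working session

There is one attempt and no reset: what is moved stays moved. The work goes in short steps, Python scripts to look and compute and a tool call to move; the robot and the scene stay as the last step left them, time stands still between calls to the robot, and variables do not carry over. Pictures are saved under pics/ and viewed, at most 14 in all, crops included, and the job is handed in when it is done.

Besides the shell and the picture viewer there is one more tool, called after ">>>" as a command line: name --pt "numbers of a row" for each row, then --argument value for the rest. servo_tool: Moves the arm, as the interface text tells. Its arguments: {"type":"object","properties":{"slide":{"type":"array"},"spin":{"type":"array"},"grip":{"type":"array"}},"required":["slide","spin","grip"]}

```bash
mkdir -p pics; python3 - <<'E'
from station import *
import cv2,numpy as np
s=sense();print(s['tcp_pos'],np.round(s['ee_rot'],3).tolist(),s['gripper_width'],finger_overhang)
for c in ["scene","side"]:
    d=capture(c);cv2.imwrite(f"pics/{c}0.png",d["pixels"]);print(c,np.round(d["R"],3).tolist(),d["t"])
    for n in ["die","sugar_pot","ashtray","checker_box","small_mat","round_mat","square_mat","long_mat","bell","coffee_cup"]:
        print(n,[(np.round(r["point"],3).tolist(),round(r["conf"],2)) for r in spot_in(n,c)],[(np.round(r["point"],3).tolist(),round(r["conf"],2)) for r in tip_of(n,c)])
E
```

```text
[0.26978734 0.56315378 0.24645757] [[0.902, -0.432, -0.001], [-0.432, -0.902, -0.002], [0.0, 0.002, -1.0]] 0.9950943394668452 0.025
scene [[-0.016, 1.0, -0.009], [0.704, 0.005, -0.71], [-0.71, -0.018, -0.704]] [-0.0037089  -0.35380361  1.23822475]
die [([0.516, -0.021, 0.111], 0.44)] [([0.508, -0.022, 0.094], 0.56)]
sugar_pot [([0.629, 0.047, 0.053], 0.93), ([0.527, -0.013, 0.082], 0.78)] [([0.51, -0.017, 0.039], 0.92), ([0.615, 0.047, 0.002], 0.8)]
ashtray [([0.618, -0.028, 0.002], 0.67), ([0.532, 0.115, 0.002], 0.61), ([0.53, -0.02, 0.05], 0.58)] [([0.619, -0.027, -0.002], 0.73), ([0.507, -0.017, 0.034], 0.69), ([0.535, 0.114, -0.003], 0.49)]
checker_box [([0.53, 0.001, 0.03], 0.62)] [([0.507, -0.013, -0.003], 0.9)]
small_mat [([0.621, 0.26, 0.005], 0.69)] [([0.623, 0.26, 0.0], 0.95), ([0.738, -0.065, -0.001], 0.19)]
round_mat [([0.456, 0.262, 0.002], 0.92), ([0.446, -0.22, 0.003], 0.54)] [([0.452, 0.26, 0.001], 0.64)]
square_mat [([0.446, -0.217, 0.002], 0.87)] [([0.443, -0.222, -0.003], 0.77)]
long_mat [([0.607, -0.256, 0.003], 0.95)] [([0.601, -0.252, 0.0], 0.69)]
bell [([0.753,
[... 593 characters left out ...]
[0.534, 0.112, 0.0], 0.56), ([0.506, -0.015, 0.037], 0.53)]
checker_box [([0.484, -0.05, 0.035], 0.74)] [([0.505, -0.016, -0.0], 0.73)]
small_mat [([0.62, 0.259, 0.004], 0.58)] [([0.621, 0.261, 0.001], 0.6), ([0.508, -0.017, 0.095], 0.33)]
round_mat [([0.447, 0.261, 0.002], 0.56), ([0.482, -0.052, 0.036], 0.45)] [([0.45, 0.263, -0.004], 0.81), ([0.508, -0.014, 0.036], 0.33)]
square_mat [([0.446, -0.22, 0.005], 0.93)] [([0.446, -0.219, 0.002], 0.7)]
long_mat [] [([0.605, -0.256, -0.0], 0.84), ([0.622, 0.26, 0.0], 0.55)]
bell [([0.724, -0.073, 0.028], 0.92)] [([0.742, -0.06, -0.0], 0.83)]
coffee_cup [([0.769, 0.061, 0.032], 0.58)] [([0.773, 0.06, -0.002], 0.58), ([0.511, -0.017, 0.042], 0.27)]
```

View pics/scene0.png

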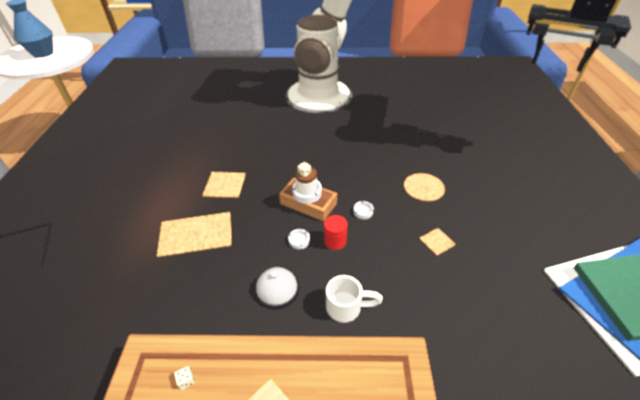

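View pics/side0.png

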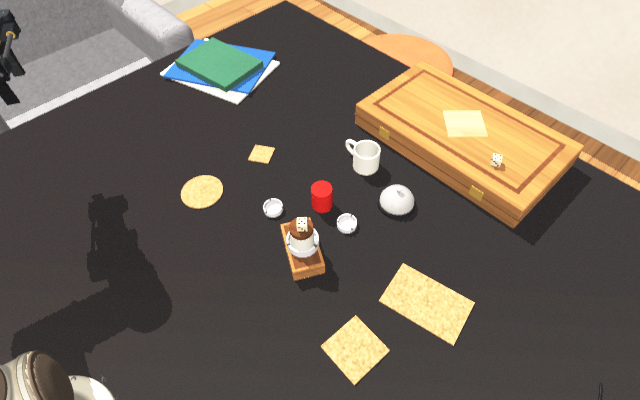

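The scene picture shows the pile at (308,195), the red look-alike pot at (335,232), two small ashtrays at (299,239) and (363,210), and the mats at (225,184), (195,233), (425,187) and (437,241). Next I measure mats, box and die geometrically.

```bash
cat > h.py <<'E'
from station import *
import cv2,numpy as np
def cloud(c,d=None):
    d=d or capture(c); s=None
    v,u=np.mgrid[:400,:640]; z=d["depth"]
    P=np.stack([(u-d["cx"])*z/d["fx"],(v-d["cy"])*z/d["fy"],z],-1)
    if "R" in d: W=(P-d["t"])@d["R"]
    else:
        s=sense(); H=d["hand_eye"]; T=P@H[:3,:3].T+H[:3,3]; W=T@np.array(s["ee_rot"]).T+s["tcp_pos"]
    W[z==0]=np.nan
    return d,W
def rect(W,m,z=None):
    p=W[m][:,:2].astype(np.float32)*1000
    (c,sz,a)=cv2.minAreaRect(p); return np.round(c,1),np.round(sz,1),round(a,1),m.sum(),np.round(np.nanmedian(W[m][:,2])*1000,1)
def near(W,x,y,r,z0,z1):
    return (np.hypot(W[...,0]-x,W[...,1]-y)<r)&(W[...,2]>z0)&(W[...,2]<z1)
E
python3 - <<'E'
from h import *
for c in ["scene","side"]:
    d,W=cloud(c); hsv=cv2.cvtColor(d["pixels"],cv2.COLOR_BGR2HSV); cork=(hsv[...,2]>110)&(hsv[...,1]>50)
    for n,x,y,r in [("small",.622,.26,.06),("round",.451,.261,.07),("square",.445,-.22,.075),("long",.604,-.254,.11)]:
        m=near(W,x,y,r,-.01,.02)&cork; print(c,n,*rect(W,m))
    print("box",*rect(W,near(W,.507,-.016,.08,.026,.038)&cork))
    print("die",*rect(W,near(W,.507,-.018,.03,.108,.125)))
    print("cap",*rect(W,near(W,.507,-.018,.04,.088,.098)))
E
```

```text
scene small [616.7 262. ] [60.3 62.8] 31.6 605 3.1
scene round [445.3 265.2] [100.8 106.2] 73.7 985 3.2
scene square [ 439.9 -224.6] [94.4 99.1] 88.1 986 2.6
scene long [ 598.5 -257.6] [108.5 157.2] 12.2 2644 2.8
box [509.  -14.4] [118.1  66.5] 63.7 561 32.9
die [510.1 -19.8] [20.5 20.6] 52.2 79 113.7
cap [511.6 -15.9] [39.4 44.3] 10.7 182 93.9
side small [621.  263.7] [59.3 55.5] 33.5 374 3.6
side round [450.2 265.4] [97.5 97.5] 42.6 1135 3.7
side square [ 445.  -221.3] [88.6 87.9] 87.3 2539 3.5
side long [ 603.7 -253.9] [100.9 151.8] 12.0 4047 3.4
box [508. -14.] [116.9  63.8] 62.2 671 33.5
die [509.9 -19.4] [20.2 20.2] 47.6 121 114.3
cap [508.3 -18. ] [41.7 45.1] 44.8 275 94.4
```

>>> servo_tool --pt "0.023 0.021 0" --pt "0.047 0.042 0" --pt "0.07 0.063 0" --pt "0.093 0.084 0" --pt "0.117 0.105 0" --spin '[0,0,0,0,0]' --grip '[0,0,0,0,0]'

```text
time_s: 2.62
tcp_pos: [0.3304, 0.4171, 0.2477]
ee_rot: [[0.902, -0.432, 0.0], [-0.432, -0.902, 0.0], [0.0, -0.0, -1.0]]
wrist_force: [-0.1, -0.3, -0.5]
gripper_width: 0.996
gripper_force: 0.0
```

>>> servo_tool --pt "0.023 0.021 0" --pt "0.047 0.042 0" --pt "0.07 0.063 0" --pt "0.093 0.084 0" --pt "0.117 0.105 0" --spin '[0,0,0,0,0]' --grip '[0,0,0,0,0]'

```text
time_s: 3.03
tcp_pos: [0.3906, 0.2717, 0.2479]
ee_rot: [[0.902, -0.432, 0.0], [-0.432, -0.902, 0.001], [0.0, -0.001, -1.0]]
wrist_force: [-0.5, 0.2, 0.8]
gripper_width: 1.004
gripper_force: 0.0
```

>>> servo_tool --pt "0.023 0.021 0" --pt "0.047 0.042 0" --pt "0.07 0.063 0" --pt "0.093 0.084 0" --pt "0.117 0.105 0" --spin '[0,0,0,0,0]' --grip '[0,0,0,0,0]'

```text
time_s: 3.45
tcp_pos: [0.4507, 0.1264, 0.2479]
ee_rot: [[0.902, -0.432, 0.001], [-0.432, -0.902, 0.0], [0.0, -0.001, -1.0]]
wrist_force: [0.5, 1.1, 0.4]
gripper_width: 0.999
gripper_force: 0.0
```

>>> servo_tool --pt "0.029 0.026 0" --pt "0.058 0.053 0" --pt "0.087 0.08 0" --pt "0.116 0.106 0" --pt "0.116 0.106 0" --spin '[0,3,7,11,14]' --grip '[0,0,0,0,0]'

```text
time_s: 3.87
tcp_pos: [0.5109, -0.0228, 0.2475]
ee_rot: [[0.764, -0.645, 0.0], [-0.645, -0.764, -0.001], [0.001, 0.001, -1.0]]
wrist_force: [0.8, 1.8, 0.8]
gripper_width: 0.996
gripper_force: 0.0
```

```bash
cat >> h.py <<'E'
def goto(x,y,z,yaw=None):
    """slide, spin from the present pose to TCP x,y,z, tool y at yaw (mod 180)"""
    s=sense(); R=np.array(s["ee_rot"]); p=np.array(s["tcp_pos"])
    cur=np.degrees(np.arctan2(R[1,1],R[0,1])); sp=0 if yaw is None else -((yaw-cur+90)%180-90)
    print("tcp",np.round(p*1000,1),"yaw",round(cur%180,1),"slide",np.round(R.T@(np.array([x,y,z])-p),4),"spin",round(sp,1),"w",round(s["gripper_width"]*87,1),"gf",round(float(np.max(s["gripper_force"])),1),"F",np.round(s["wrist_force"],1),"j6",round(s["joints"][5],1),"t",s["time_s"])
E
python3 - <<'E'
from h import *
goto(.509,-.019,.15,50)
d,W=cloud("wrist"); cv2.imwrite("pics/w1.png",d["pixels"]); print(np.round(d["hand_eye"],3).tolist())
print("die",*rect(W,near(W,.507,-.018,.03,.108,.125)))
m=near(W,.507,-.018,.04,.088,.099);p=(W[m][:,:2]*1000).astype(np.float32)
print("cap",cv2.minEnclosingCircle(p),m.sum())
print("box",*rect(W,near(W,.507,-.016,.08,.028,.04)))
E
```

```text
tcp [510.9 -22.8 247.5] yaw 49.8 slide [-0.004  -0.0017  0.0975] spin -0.2 w 86.7 gf 0.0 F [0.8 1.8 0.8] j6 34.1 t 3.8667
[[-0.0, -0.971, -0.24, 0.066], [1.0, -0.001, 0.001, 0.001], [-0.001, -0.24, 0.971, -0.137], [0.0, 0.0, 0.0, 1.0]]
die [508.2 -19.4] [19.5 20.7] 49.3 615 114.6
cap ((507.339111328125, -16.325363159179688), 22.893041610717773) 1487
box [507.3 -13.9] [116.2  66. ] 61.9 3799 33.9
```

View pics/w1.png

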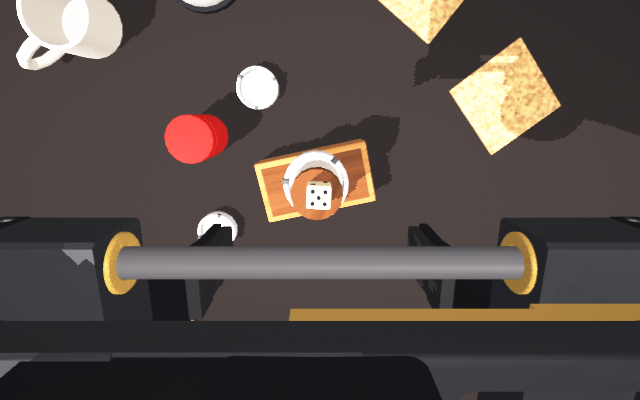

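The wrist picture shows the die at (318,196), roughly square to the jaws, on the cap; the pile is centred on (316,185). I go down on the die.

>>> servo_tool --pt "-0.004 -0.001 0.035" --pt "-0.004 -0.001 0.07" --pt "-0.004 -0.001 0.1" --pt "-0.004 -0.001 0.118" --pt "-0.004 -0.001 0.125" --spin '[0,0,0,0,0]' --grip '[0,0,0.2,0.4,0.5]'

```text
time_s: 4.33
tcp_pos: [0.5047, -0.0143, 0.1197]
ee_rot: [[0.771, -0.636, -0.006], [-0.636, -0.771, -0.001], [-0.004, 0.005, -1.0]]
wrist_force: [-0.1, 0.0, -0.1]
gripper_width: 0.853
gripper_force: 0.0
```

>>> servo_tool --pt "0 0 0" --pt "0 0 0" --pt "0 0 0" --pt "0 0 0" --pt "0 0 0" --spin '[0,0,0,0,0]' --grip '[0.7,0.9,1,1,1]'

```text
time_s: 4.75
tcp_pos: [0.5076, -0.0142, 0.1239]
ee_rot: [[0.771, -0.637, 0.003], [-0.637, -0.771, 0.001], [0.002, -0.002, -1.0]]
wrist_force: [0.5, -0.2, 0.5]
gripper_width: 0.48
gripper_force: 0.0
```

>>> servo_tool --pt "0 0 0" --pt "0 0 0" --pt "0 0 -0.01" --pt "0 0 -0.03" --pt "0 0 -0.06" --spin '[0,0,0,0,0]' --grip '[1,1,1,1,1]'

```text
time_s: 5.17
tcp_pos: [0.5052, -0.0149, 0.1816]
ee_rot: [[0.77, -0.638, -0.006], [-0.638, -0.77, -0.001], [-0.004, 0.005, -1.0]]
wrist_force: [-0.7, -0.0, 0.4]
gripper_width: 0.221
gripper_force: 30.0
```

```bash
python3 - <<'E'
from h import *
goto(.621,.261,.2,50)
d,W=cloud("wrist")
m=near(W,.507,-.018,.04,.088,.099);p=(W[m][:,:2]*1000).astype(np.float32)
print("cap",cv2.minEnclosingCircle(p),m.sum())
d,W=cloud("side");cv2.imwrite("pics/s1.png",cv2.resize(d["pixels"][150:310,220:420],None,fx=3,fy=3))
E
```

```text
tcp [505.2 -14.9 181.6] yaw 50.4 slide [-0.0868 -0.2863 -0.0193] spin 0.4 w 19.2 gf 30.0 F [-0.7 -0.   0.4] j6 33.7 t 5.1667
cap ((520.4476318359375, -23.62714195251465), 21.16469383239746) 144
```

View pics/s1.png

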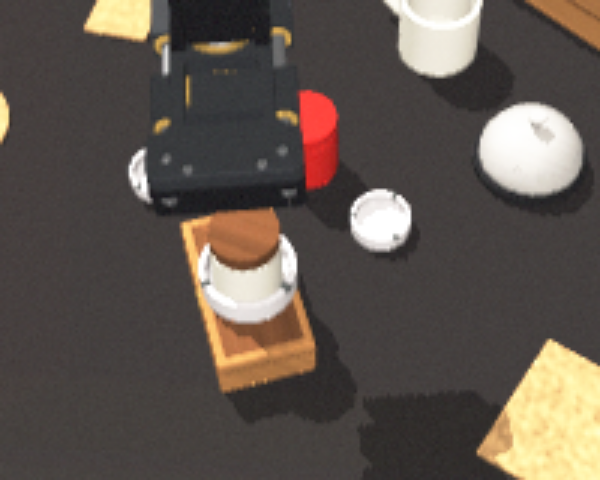

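The side picture shows the die gone from the cap, with the pot, ashtray and box undisturbed; the gripper hides the die itself. I check it in the scene camera.

```bash
python3 - <<'E'
from h import *
goto(.621,.261,.2,50)
d,W=cloud("scene");cv2.imwrite("pics/s2.png",cv2.resize(d["pixels"][110:210,240:380],None,fx=5,fy=5))
hsv=cv2.cvtColor(d["pixels"],cv2.COLOR_BGR2HSV)
m=near(W,.507,-.018,.04,.13,.18)&(hsv[...,2]>110); P=W[m]*1000
print(len(P),P.min(0),P.max(0),np.median(P,0)) if len(P) else 0
E
```

```text
tcp [510.1 -14.1 188. ] yaw 50.5 slide [-0.0894 -0.2829 -0.0105] spin 0.5 w 18.9 gf 30.0 F [ 0.5  0.5 -0.9] j6 33.7 t 5.2667
127 [498.39852762 -31.81593332 147.98786267] [528.93609746  -7.67970382 179.71422815] [520.60877041 -20.71747513 164.12585986]
```

View pics/s2.png

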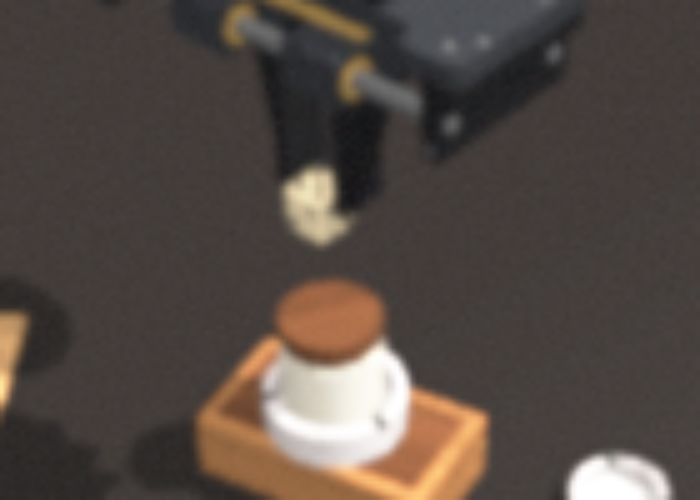

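The scene crop shows the die at (315,205) held by its upper part between the fingertips; it may be tilted. I carry it to the small mat and look again there.

>>> servo_tool --pt "-0.01 -0.03 -0.01" --pt "-0.02 -0.06 -0.01" --pt "-0.03 -0.09 -0.01" --pt "-0.04 -0.12 -0.01" --pt "-0.05 -0.15 -0.01" --spin '[0,0,0,0,0]' --grip '[1,1,1,1,1]'

```text
time_s: 5.73
tcp_pos: [0.5638, 0.1341, 0.1922]
ee_rot: [[0.77, -0.638, -0.001], [-0.638, -0.77, -0.0], [-0.001, 0.001, -1.0]]
wrist_force: [0.2, 0.0, -0.3]
gripper_width: 0.223
gripper_force: 30.0
```

>>> servo_tool --pt "-0.01 -0.035 0" --pt "-0.02 -0.07 0" --pt "-0.03 -0.11 0" --pt "-0.04 -0.133 0" --pt "-0.04 -0.133 0" --spin '[0,0,0,0,0]' --grip '[1,1,1,1,1]'

```text
time_s: 6.15
tcp_pos: [0.6187, 0.2653, 0.1907]
ee_rot: [[0.773, -0.634, -0.0], [-0.634, -0.773, -0.0], [-0.0, 0.0, -1.0]]
wrist_force: [0.3, 0.4, -0.6]
gripper_width: 0.219
gripper_force: 30.0
```

```bash
python3 - <<'E'
from h import *
ims=[]
for c in ["scene","side","wrist"]:
    goto(.621,.262,.1)
    d,W=cloud(c);hsv=cv2.cvtColor(d["pixels"],cv2.COLOR_BGR2HSV)
    s=sense();x,y,z=s["tcp_pos"]
    m=near(W,x,y,.035,z-.06,z-.01)&(hsv[...,2]>100)
    P=W[m]*1000
    if len(P): print(c,len(P),np.percentile(P,[2,50,98],axis=0).round(1).tolist())
    if c!="wrist":
        q=d["R"]@[x,y,z-.03]+d["t"];u=int(q[0]/q[2]*d["fx"]+d["cx"]);v=int(q[1]/q[2]*d["fy"]+d["cy"])
        ims.append(cv2.resize(d["pixels"][v-30:v+30,u-35:u+35],None,fx=6,fy=6,interpolation=cv2.INTER_CUBIC))
    else:
        cv2.imwrite("pics/w3.png",d["pixels"]); print(*rect(W,near(W,.621,.261,.06,-.01,.02)&(hsv[...,2]>110)&(hsv[...,1]>50)))
    if c!="wrist":print(*[ (r["point"],r["conf"]) for r in tip_of("die",c)])
cv2.imwrite("pics/s3.png",np.vstack(ims)[:,:])
cv2.imwrite("pics/s3.png",cv2.resize(np.hstack(ims),(800,343)))
E
```

```text
tcp [618.7 265.3 190.7] yaw 50.6 slide [0.0039 0.0011 0.0907] spin 0 w 19.1 gf 30.0 F [ 0.3  0.4 -0.6] j6 13.7 t 6.15
scene 186 [[613.3, 248.1, 152.9], [628.2, 257.7, 168.4], [636.3, 268.5, 173.3]]
([0.6213, 0.2585, 0.1522], 0.6)
tcp [617.2 261.5 191. ] yaw 50.5 slide [ 0.0027 -0.003   0.091 ] spin 0 w 19.4 gf 30.0 F [ 0.1 -1.1 -1. ] j6 13.7 t 6.25
side 46 [[610.7, 244.8, 153.3], [621.8, 248.4, 159.3], [632.0, 257.4, 171.0]]
([0.6213, 0.2604, 0.154], 0.45)
tcp [617.2 260.  192. ] yaw 50.4 slide [ 0.0017 -0.0041  0.092 ] spin 0 w 19.1 gf 30.0 F [ 0.2 -0.2  0. ] j6 13.7 t 6.35
wrist 1437 [[614.9, 241.5, 157.4], [625.6, 251.0, 172.5], [634.9, 262.1, 174.3]]
[613.3 263. ] [63.2 70.3] 37.3 223 1.0
```

View pics/s3.png

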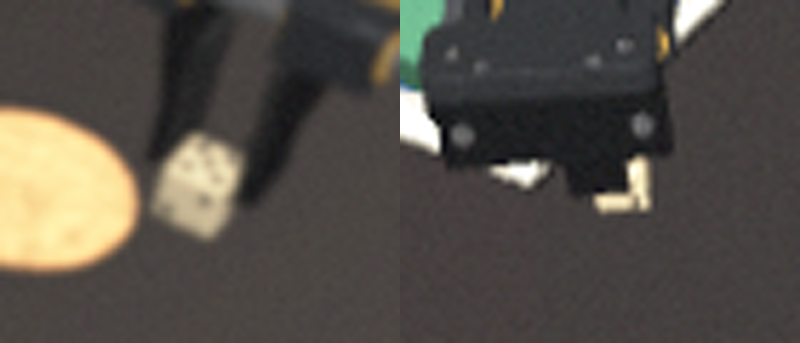

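The crops show the die level, its top face upward, at (197,185) left and (625,190) right. Settled re-measurement of its offset to the tool:

>>> servo_tool --pt "0 0 0.03" --pt "0 0 0.06" --pt "0 0 0.09" --pt "0 0 0.09" --pt "0 0 0.09" --spin '[0,0,0,0,0]' --grip '[1,1,1,1,1]'

```text
time_s: 6.82
tcp_pos: [0.6172, 0.2593, 0.1017]
ee_rot: [[0.77, -0.638, -0.003], [-0.638, -0.77, -0.003], [-0.001, 0.004, -1.0]]
wrist_force: [0.3, 0.7, 0.7]
gripper_width: 0.222
gripper_force: 30.0
```

>>> servo_tool --pt "0 0 0" --pt "0 0 0" --pt "0 0 0" --pt "0 0 0" --pt "0 0 0" --spin '[0,0,0,0,0]' --grip '[1,1,1,1,1]'

```text
time_s: 7.23
tcp_pos: [0.6182, 0.2612, 0.1038]
ee_rot: [[0.771, -0.637, 0.002], [-0.637, -0.771, 0.001], [0.001, -0.002, -1.0]]
wrist_force: [-0.7, -0.6, 0.5]
gripper_width: 0.22
gripper_force: 30.0
```

```bash
python3 - <<'E'
from h import *
for c in ["scene","side","wrist","wrist"]:
    goto(.6215,.2615,.045)
    d,W=cloud(c);hsv=cv2.cvtColor(d["pixels"],cv2.COLOR_BGR2HSV)
    s=sense();x,y,z=s["tcp_pos"]
    m=near(W,x,y,.035,z-.06,z-.01)&(hsv[...,2]>100)
    P=W[m]*1000
    if len(P): print(c,len(P),np.percentile(P,[2,50,98],axis=0).round(1).tolist())
    m=near(W,x,y,.035,z-.022,z-.01)&(hsv[...,2]>100)
    if m.sum()>5: print("top",*rect(W,m))
    print("mat",*rect(W,near(W,.6215,.2615,.05,-.01,.015)&(hsv[...,2]>110)&(hsv[...,1]>50)))
    print("die",*[ (np.round(r["point"],3),r["conf"]) for r in tip_of("die",c)])
    print("mat",*[ (np.round(r["point"],3),r["conf"]) for r in tip_of("small_mat",c)])
E
```

```text
tcp [618.2 261.2 103.8] yaw 50.4 slide [ 0.0023 -0.0022  0.0588] spin 0 w 19.1 gf 30.0 F [-0.7 -0.6  0.5] j6 13.7 t 7.2333
scene 155 [[612.3, 244.4, 66.2], [627.3, 253.7, 82.2], [636.0, 264.1, 86.9]]
top [622.7 255.6] [23.8 20.4] 36.8 84 83.9
mat [615.2 266. ] [59.5 69. ] 33.6 595 3.2
die (array([0.621, 0.253, 0.065]), 0.57)
mat (array([0.62 , 0.258, 0.002]), 0.77)
tcp [617.9 261.  102.9] yaw 50.4 slide [ 0.0024 -0.0026  0.0579] spin 0 w 19.2 gf 30.0 F [ 0.7  0.4 -0. ] j6 13.7 t 7.3833
side 21 [[608.9, 245.2, 65.7], [620.7, 248.9, 69.4], [625.4, 254.9, 76.8]]
mat [622.2 264. ] [60.1 55.9] 32.0 375 3.6
die (array([0.623, 0.256, 0.061]), 0.56) (array([ 0.446, -0.222, -0.004]), 0.35)
mat (array([0.622, 0.26 , 0.001]), 0.65)
tcp [617.8 261.  102.5] yaw 50.4 slide [ 0.0025 -0.0028  0.0575] spin 0 w 18.9 gf 30.0 F [ 0.3 -0.4 -0.7] j6 13.7 t 7.5333
wrist 1485 [[615.3, 242.7, 67.7], [626.2, 252.4, 82.6], [635.4, 264.0, 84.4]]
top [627.5 256.8] [29.  15.6] 48.8 1171 82.8
mat [622.1 259.6] [76.8 63.8] 55.9 205 0.0
die (array([0.621, 0.254, 0.065]), 0.57)
mat (array([0.621, 0.262, 0.   ]), 0.97)
tcp [617.8 261.  102.5] yaw 50.4 slide [ 0.0025 -0.0028  0.0575] spin 0 w 19.1 gf 30.0 F [ 1.1  0.4 -0.2] j6 13.7 t 7.6833
wrist 1490 [[615.5, 242.7, 67.4], [626.2, 252.4, 82.5], [635.5, 264.0, 84.2]]
top [627.4 256.9] [28.8 15.8] 49.7 1174 82.8
mat [622.  259.4] [76.9 63.7] 55.7 206 0.1
die
mat (array([0.619, 0.261, 0.002]), 0.73)
```

>>> servo_tool --pt "-0.005 -0.004 0.02" --pt "-0.005 -0.004 0.04" --pt "-0.005 -0.004 0.052" --pt "-0.005 -0.004 0.056" --pt "-0.005 -0.004 0.056" --spin '[0,0,0,0,0]' --grip '[1,1,1,1,1]'

```text
time_s: 8.25
tcp_pos: [0.616, 0.2667, 0.0452]
ee_rot: [[0.771, -0.637, -0.002], [-0.637, -0.771, -0.002], [-0.001, 0.003, -1.0]]
wrist_force: [-0.0, 0.0, 0.4]
gripper_width: 0.221
gripper_force: 30.0
```

>>> servo_tool --pt "0 0 0.001" --pt "0 0 0.002" --pt "0 0 0.002" --pt "0 0 0.002" --pt "0 0 0.002" --spin '[0,0,0,0,0]' --grip '[1,1,1,1,1]'

```text
time_s: 8.67
tcp_pos: [0.6169, 0.2673, 0.0452]
ee_rot: [[0.77, -0.637, 0.001], [-0.637, -0.77, 0.001], [0.0, -0.001, -1.0]]
wrist_force: [-0.0, -0.1, 0.4]
gripper_width: 0.222
gripper_force: 30.0
```

```bash
python3 - <<'E'
from h import *
for c in ["scene","wrist"]:
    goto(.6215,.2615,.045)
    d,W=cloud(c);hsv=cv2.cvtColor(d["pixels"],cv2.COLOR_BGR2HSV)
    s=sense();x,y,z=s["tcp_pos"]
    m=near(W,x,y,.035,z-.06,z-.01)&(hsv[...,2]>100)&(W[...,2]>.012)
    P=W[m]*1000
    if len(P): print(c,len(P),np.percentile(P,[2,50,98],axis=0).round(1).tolist())
E
```

```text
tcp [616.9 267.3  45.2] yaw 50.4 slide [0.0073 0.0015 0.0002] spin 0 w 19.3 gf 30.0 F [-0.  -0.1  0.4] j6 13.2 t 8.6667
scene 135 [[612.4, 249.4, 12.5], [625.4, 261.2, 23.8], [635.4, 273.8, 30.7]]
tcp [616.8 267.3  45.1] yaw 50.4 slide [0.0074 0.0014 0.0001] spin 0 w 18.6 gf 30.0 F [-0.6  0.4  0.2] j6 13.2 t 8.7167
wrist 1446 [[614.1, 248.9, 13.6], [624.9, 258.8, 25.1], [634.4, 270.7, 27.2]]
```

>>> servo_tool --pt "0 0 0.001" --pt "0 0 0.001" --pt "0 0 0.002" --pt "0 0 0.002" --pt "0 0 0.002" --spin '[0,0,0,0,0]' --grip '[1,1,1,1,1]'

```text
time_s: 9.18
tcp_pos: [0.6166, 0.2674, 0.0434]
ee_rot: [[0.771, -0.637, 0.0], [-0.637, -0.771, 0.0], [0.0, -0.0, -1.0]]
wrist_force: [-2.1, 0.6, 4.8]
gripper_width: 0.218
gripper_force: 30.0
```

>>> servo_tool --pt "0 0 0.001" --pt "0 0 0.001" --pt "0 0 0.001" --pt "0 0 0.001" --pt "0 0 0.001" --spin '[0,0,0,0,0]' --grip '[1,1,1,1,1]'

```text
time_s: 9.6
tcp_pos: [0.6165, 0.2675, 0.0433]
ee_rot: [[0.771, -0.637, 0.001], [-0.637, -0.771, 0.0], [0.0, -0.001, -1.0]]
wrist_force: [-4.2, 1.0, 8.7]
gripper_width: 0.219
gripper_force: 30.0
```

Contact. I release slowly, lift and check.

>>> servo_tool --pt "0 0 0" --pt "0 0 0" --pt "0 0 0" --pt "0 0 0" --pt "0 0 0" --spin '[0,0,0,0,0]' --grip '[0.75,0.7,0.6,0.5,0.4]'

```text
time_s: 10.02
tcp_pos: [0.6164, 0.267, 0.0409]
ee_rot: [[0.77, -0.638, -0.001], [-0.638, -0.77, -0.001], [-0.0, 0.001, -1.0]]
wrist_force: [0.9, 0.2, 0.1]
gripper_width: 0.441
gripper_force: 0.0
```

>>> servo_tool --pt "0 0 -0.02" --pt "0 0 -0.06" --pt "0 0 -0.1" --pt "0 0 -0.1" --pt "0 0 -0.1" --spin '[0,0,0,0,0]' --grip '[0.3,0.2,0,0,0]'

```text
time_s: 10.43
tcp_pos: [0.6181, 0.2682, 0.145]
ee_rot: [[0.771, -0.637, 0.006], [-0.637, -0.771, 0.004], [0.002, -0.007, -1.0]]
wrist_force: [-0.8, 0.8, -0.1]
gripper_width: 0.82
gripper_force: 0.0
```

```bash
python3 - <<'E'
from h import *
goto(.508,-.017,.2,50)
for c in ["scene","side","wrist"]:
    d,W=cloud(c);hsv=cv2.cvtColor(d["pixels"],cv2.COLOR_BGR2HSV)
    m=near(W,.6215,.2615,.04,.018,.03)
    if m.sum(): print("die",*rect(W,m))
    print("mat",*rect(W,near(W,.6215,.2615,.05,-.01,.012)&(hsv[...,2]>110)&(hsv[...,1]>50)))
    m=near(W,.507,-.018,.04,.088,.099);p=(W[m][:,:2]*1000).astype(np.float32)
    if m.sum(): print("cap",cv2.minEnclosingCircle(p),m.sum())
    for n in ["die","small_mat"]:print(n,*[ (np.round(r["point"],3),r["conf"]) for r in tip_of(n,c)])
cv2.imwrite("pics/w4.png",d["pixels"])
E
```

```text
tcp [618.1 268.2 145. ] yaw 50.4 slide [ 0.097   0.2895 -0.0568] spin 0.4 w 71.3 gf 0.0 F [-0.8  0.8 -0.1] j6 13.2 t 10.4333
die [620.5 264. ] [20.  22.4] 50.5 86 23.0
mat [617.1 262.4] [58.4 61.3] 31.9 488 3.2
cap ((508.7750549316406, -16.32685089111328), 24.210926055908203) 270
die (array([0.62 , 0.262, 0.004]), 0.55)
small_mat (array([ 0.621,  0.257, -0.003]), 0.75)
die [622.2 264.1] [23.1 19.7] 51.8 62 23.7
mat [622.1 263.6] [59.4 55.3] 31.6 304 3.7
cap ((509.2225646972656, -16.411935806274414), 23.43096351623535) 430
die (array([0.62 , 0.262, 0.003]), 0.51) (array([ 0.444, -0.221, -0.003]), 0.21)
small_mat (array([0.622, 0.261, 0.003]), 0.49)
die [621.7 261.7] [19.8 19.8] 49.9 714 24.0
mat [619.2 260. ] [53.9 54.1] 32.1 201 0.4
die (array([0.621, 0.266, 0.004]), 0.66)
small_mat (array([ 0.617,  0.263, -0.002]), 0.89)
```

View pics/w4.png

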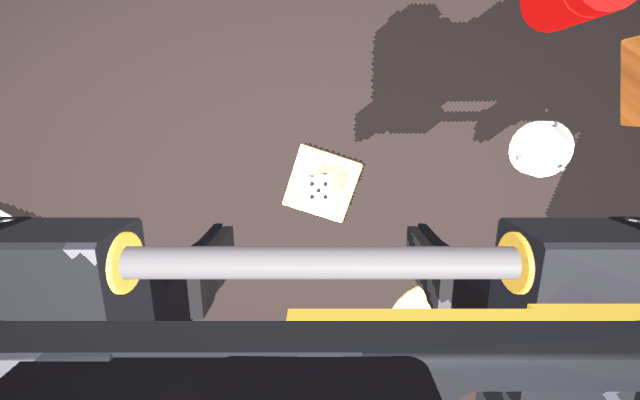

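The wrist picture shows the die at (318,187) flat on the small mat, centred to within about 2 mm. On to the pot.

>>> servo_tool --pt "0.01 0.03 -0.015" --pt "0.02 0.06 -0.03" --pt "0.03 0.09 -0.045" --pt "0.04 0.12 -0.055" --pt "0.05 0.15 -0.055" --spin '[0,0,0,0,0]' --grip '[0,0,0,0,0]'

```text
time_s: 11.3
tcp_pos: [0.5601, 0.119, 0.199]
ee_rot: [[0.771, -0.637, 0.005], [-0.637, -0.771, 0.001], [0.003, -0.004, -1.0]]
wrist_force: [0.9, -0.0, 0.6]
gripper_width: 1.004
gripper_force: 0.0
```

>>> servo_tool --pt "0.01 0.03 0" --pt "0.02 0.06 0" --pt "0.03 0.09 0" --pt "0.04 0.12 0" --pt "0.047 0.139 0" --spin '[0,0,0,0,0]' --grip '[0,0,0,0,0]'

```text
time_s: 11.72
tcp_pos: [0.5055, -0.0194, 0.1965]
ee_rot: [[0.77, -0.638, -0.001], [-0.638, -0.77, -0.0], [-0.001, 0.001, -1.0]]
wrist_force: [0.5, 1.0, 0.1]
gripper_width: 0.998
gripper_force: 0.0
```

>>> servo_tool --pt "0 0 0" --pt "0 0 0" --pt "0 0 0" --pt "0 0 0" --pt "0 0 0" --spin '[0,0,0,0,0]' --grip '[0,0,0,0,0]'

```text
time_s: 12.13
tcp_pos: [0.5076, -0.0164, 0.1964]
ee_rot: [[0.771, -0.636, -0.0], [-0.636, -0.771, -0.0], [0.0, 0.0, -1.0]]
wrist_force: [0.6, 0.5, 0.2]
gripper_width: 0.999
gripper_force: 0.0
```

```bash
python3 - <<'E'
from h import *
goto(.5088,-.0164,.083,50)
for i in range(2):
    d,W=cloud("wrist")
    m=near(W,.507,-.018,.04,.088,.099);p=(W[m][:,:2]*1000).astype(np.float32);print("cap",cv2.minEnclosingCircle(p),p.mean(0),m.sum())
goto(.5088,-.0164,.083,50)
E
```

```text
tcp [507.6 -16.4 196.4] yaw 50.5 slide [ 0.0009 -0.0008  0.1134] spin 0.5 w 86.9 gf 0.0 F [0.6 0.5 0.2] j6 34.0 t 12.1333
cap ((508.21240234375, -18.438703536987305), 22.987197875976562) [508.9178   -18.911772] 3138
cap ((508.3170471191406, -18.425792694091797), 22.93418312072754) [508.9666   -18.971668] 3134
tcp [507.4 -16.6 196.4] yaw 50.5 slide [ 0.001  -0.001   0.1134] spin 0.5 w 87.1 gf 0.0 F [-0.8  0.3 -1.1] j6 34.0 t 12.2333
```

>>> servo_tool --pt "0.0015 0 0.03" --pt "0.0015 0 0.06" --pt "0.0015 0 0.09" --pt "0.0015 0 0.108" --pt "0.0015 0 0.112" --spin '[0,0,0,0,0]' --grip '[0,0,0,0,0.1]'

```text
time_s: 12.65
tcp_pos: [0.506, -0.0183, 0.0811]
ee_rot: [[0.77, -0.637, -0.007], [-0.637, -0.77, -0.001], [-0.005, 0.006, -1.0]]
wrist_force: [0.4, -0.6, 0.4]
gripper_width: 0.972
gripper_force: 0.0
```

>>> servo_tool --pt "0 0 0" --pt "0 0 0" --pt "0 0 0" --pt "0 0 0" --pt "0 0 0" --spin '[0,0,0,0,0]' --grip '[0.4,0.6,1,1,1]'

```text
time_s: 13.07
tcp_pos: [0.509, -0.018, 0.0858]
ee_rot: [[0.771, -0.637, 0.003], [-0.637, -0.771, 0.001], [0.002, -0.002, -1.0]]
wrist_force: [-0.2, 0.4, -0.4]
gripper_width: 0.632
gripper_force: 0.0
```

>>> servo_tool --pt "0 0 0" --pt "0 0 0" --pt "0 0 0" --pt "0 0 0" --pt "0 0 0" --spin '[0,0,0,0,0]' --grip '[1,1,1,1,1]'

```text
time_s: 13.48
tcp_pos: [0.5088, -0.0181, 0.0853]
ee_rot: [[0.771, -0.637, 0.001], [-0.637, -0.771, 0.0], [0.001, -0.001, -1.0]]
wrist_force: [-0.5, 0.3, 6.3]
gripper_width: 0.508
gripper_force: 29.7
```

>>> servo_tool --pt "0 0 -0.01" --pt "0 0 -0.025" --pt "0 0 -0.05" --pt "0 0 -0.08" --pt "0 0 -0.1" --spin '[0,0,0,0,0]' --grip '[1,1,1,1,1]'

```text
time_s: 13.9
tcp_pos: [0.5083, -0.0184, 0.1867]
ee_rot: [[0.771, -0.637, 0.001], [-0.637, -0.771, -0.0], [0.001, -0.001, -1.0]]
wrist_force: [0.2, -0.2, -1.0]
gripper_width: 0.513
gripper_force: 29.7
```

>>> servo_tool --pt "-0.02 -0.016 0" --pt "-0.044 -0.035 0" --pt "-0.068 -0.054 0" --pt "-0.092 -0.073 0" --pt "-0.116 -0.092 0" --spin '[0,0,0,0,0]' --grip '[1,1,1,1,1]'

```text
time_s: 14.32
tcp_pos: [0.4763, 0.1273, 0.1845]
ee_rot: [[0.77, -0.638, -0.001], [-0.638, -0.77, -0.0], [-0.001, 0.001, -1.0]]
wrist_force: [0.8, -0.7, -1.2]
gripper_width: 0.512
gripper_force: 29.7
```

>>> servo_tool --pt "-0.024 -0.02 0" --pt "-0.048 -0.04 0" --pt "-0.072 -0.06 0" --pt "-0.096 -0.078 0" --pt "-0.108 -0.087 0" --spin '[0,0,0,0,0]' --grip '[1,1,1,1,1]'

```text
time_s: 14.73
tcp_pos: [0.4487, 0.2648, 0.1843]
ee_rot: [[0.772, -0.636, -0.001], [-0.636, -0.772, -0.0], [-0.0, 0.0, -1.0]]
wrist_force: [0.9, 0.3, -1.2]
gripper_width: 0.516
gripper_force: 29.7
```

>>> servo_tool --pt "0 0 0.01" --pt "0 0 0.03" --pt "0 0 0.05" --pt "0 0 0.06" --pt "0 0 0.06" --spin '[0,0,0,0,0]' --grip '[1,1,1,1,1]'

```text
time_s: 15.15
tcp_pos: [0.4481, 0.2602, 0.1217]
ee_rot: [[0.77, -0.638, -0.005], [-0.638, -0.77, -0.005], [-0.001, 0.007, -1.0]]
wrist_force: [-0.1, -0.3, -1.6]
gripper_width: 0.509
gripper_force: 29.7
```

>>> servo_tool --pt "0 0 0" --pt "0 0 0" --pt "0 0 0" --pt "0 0 0" --pt "0 0 0" --spin '[0,0,0,0,0]' --grip '[1,1,1,1,1]'

```text
time_s: 15.57
tcp_pos: [0.45, 0.2626, 0.1254]
ee_rot: [[0.77, -0.638, 0.001], [-0.638, -0.77, 0.001], [0.0, -0.002, -1.0]]
wrist_force: [-0.4, -0.4, -1.4]
gripper_width: 0.512
gripper_force: 29.7
```

```bash
python3 - <<'E'
from h import *
for c in ["scene","side","wrist"]:
    goto(.4505,.263,.06,50)
    d,W=cloud(c);x,y,z=sense()["tcp_pos"]
    m=near(W,x,y,.035,z+.003,z+.018)
    p=(W[m][:,:2]*1000).astype(np.float32)
    if len(p):print(c,"cap",cv2.minEnclosingCircle(p),m.sum(),np.percentile(W[m][:,2],[10,50,90])*1000)
    hsv=cv2.cvtColor(d["pixels"],cv2.COLOR_BGR2HSV)
    print("mat",*rect(W,near(W,.451,.262,.07,-.01,.015)&(hsv[...,2]>110)&(hsv[...,1]>50)))
    for n in ["sugar_pot","round_mat"]:print(n,*[ (np.round(r["point"],3),r["conf"]) for r in tip_of(n,c)])
    if c=="scene":a=d["pixels"]
cv2.imwrite("pics/p5.png",cv2.resize(np.hstack([a[110:230,340:500],cv2.resize(d["pixels"],(192,120))]),(800,270)))
E
```

```text
tcp [450.  262.6 125.4] yaw 50.4 slide [ 0.0001 -0.0005  0.0654] spin 0.4 w 44.6 gf 29.7 F [-0.4 -0.4 -1.4] j6 2.3 t 15.5667
scene cap ((452.94879150390625, 260.97412109375), 34.289466857910156) 301 [130.94106384 134.34638394 137.32011911]
mat [446.1 266.2] [ 98.5 106.7] 79.1 970 3.2
sugar_pot (array([0.448, 0.266, 0.081]), 0.63) (array([0.616, 0.043, 0.001]), 0.61)
round_mat (array([ 0.507, -0.021,  0.036]), 0.67) (array([ 0.449,  0.262, -0.001]), 0.57)
tcp [449.8 262.5 124.9] yaw 50.4 slide [ 0.0002 -0.0008  0.0649] spin 0.4 w 44.3 gf 29.7 F [-0.2 -0.5 -1.4] j6 2.3 t 15.7167
side cap ((455.08673095703125, 241.972900390625), 4.552454948425293) 7 [128.05873484 128.693921   130.01917335]
mat [451.4 266.9] [100.1  95.8] 67.4 1139 3.7
sugar_pot (array([0.622, 0.051, 0.003]), 0.86) (array([0.454, 0.26 , 0.08 ]), 0.71)
round_mat (array([ 0.448,  0.26 , -0.002]), 0.95) (array([ 0.74 , -0.061, -0.   ]), 0.29)
tcp [449.7 262.5 124.6] yaw 50.4 slide [ 0.0002 -0.0009  0.0646] spin 0.4 w 44.1 gf 29.7 F [-0.  -0.4 -1.7] j6 2.3 t 15.8667
wrist cap ((458.17266845703125, 254.28033447265625), 31.749372482299805) 5021 [133.13273498 134.21858233 135.08860998]
mat [458.  256.3] [97.  74.3] 53.0 2521 3.8
sugar_pot (array([0.45 , 0.263, 0.076]), 0.56)
round_mat (array([0.45 , 0.264, 0.002]), 0.62)
```

View pics/p5.png

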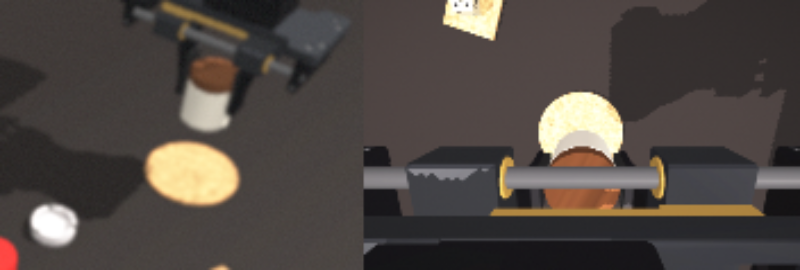

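The picture shows the pot hanging upright between the fingers (210,95 left) above the round mat. I lower it.

>>> servo_tool --pt "0 0 0.025" --pt "0 0 0.05" --pt "0 0 0.065" --pt "0 0 0.071" --pt "0 0 0.072" --spin '[0,0,0,0,0]' --grip '[1,1,1,1,1]'

```text
time_s: 16.43
tcp_pos: [0.4492, 0.2619, 0.0513]
ee_rot: [[0.771, -0.637, -0.002], [-0.637, -0.771, -0.002], [-0.0, 0.003, -1.0]]
wrist_force: [0.3, -0.6, -1.3]
gripper_width: 0.513
gripper_force: 29.7
```

>>> servo_tool --pt "0 0 0.001" --pt "0 0 0.001" --pt "0 0 0.002" --pt "0 0 0.002" --pt "0 0 0.002" --spin '[0,0,0,0,0]' --grip '[1,1,1,1,1]'

```text
time_s: 16.85
tcp_pos: [0.45, 0.2627, 0.0512]
ee_rot: [[0.771, -0.637, 0.001], [-0.637, -0.771, 0.001], [0.0, -0.001, -1.0]]
wrist_force: [0.1, 0.9, -1.2]
gripper_width: 0.515
gripper_force: 29.7
```

>>> servo_tool --pt "0 0 0" --pt "0 0 0" --pt "0 0 0" --pt "0 0 0" --pt "0 0 0" --spin '[0,0,0,0,0]' --grip '[1,1,1,1,1]'

```text
time_s: 17.27
tcp_pos: [0.4498, 0.2624, 0.0506]
ee_rot: [[0.77, -0.637, 0.0], [-0.637, -0.77, 0.0], [-0.0, -0.0, -1.0]]
wrist_force: [-0.6, 1.1, -1.4]
gripper_width: 0.512
gripper_force: 29.7
```

>>> servo_tool --pt "0 0 0.001" --pt "0 0 0.001" --pt "0 0 0.001" --pt "0 0 0.001" --pt "0 0 0.001" --spin '[0,0,0,0,0]' --grip '[1,1,1,1,1]'

```text
time_s: 17.68
tcp_pos: [0.4499, 0.2625, 0.0502]
ee_rot: [[0.771, -0.637, 0.0], [-0.637, -0.771, 0.0], [0.0, -0.0, -1.0]]
wrist_force: [-1.5, -0.4, 5.8]
gripper_width: 0.509
gripper_force: 29.7
```

>>> servo_tool --pt "0 0 0" --pt "0 0 0" --pt "0 0 0" --pt "0 0 0" --pt "0 0 0" --spin '[0,0,0,0,0]' --grip '[1,1,1,1,1]'

```text
time_s: 18.1
tcp_pos: [0.4498, 0.2625, 0.0503]
ee_rot: [[0.771, -0.637, 0.0], [-0.637, -0.771, 0.0], [0.0, -0.0, -1.0]]
wrist_force: [-1.9, 0.3, 5.6]
gripper_width: 0.51
gripper_force: 29.7
```

>>> servo_tool --pt "0 0 0" --pt "0 0 0" --pt "0 0 0" --pt "0 0 0" --pt "0 0 0" --spin '[0,0,0,0,0]' --grip '[0.45,0.4,0.3,0.15,0]'

```text
time_s: 18.52
tcp_pos: [0.4498, 0.2624, 0.0494]
ee_rot: [[0.77, -0.637, -0.0], [-0.637, -0.77, -0.0], [0.0, 0.0, -1.0]]
wrist_force: [-1.0, -0.2, 1.3]
gripper_width: 0.745
gripper_force: 0.0
```

>>> servo_tool --pt "0 0 0" --pt "0 0 -0.02" --pt "0 0 -0.06" --pt "0 0 -0.1" --pt "0 0 -0.14" --spin '[0,0,0,0,0]' --grip '[0,0,0,0,0]'

```text
time_s: 18.93
tcp_pos: [0.4494, 0.262, 0.1909]
ee_rot: [[0.771, -0.637, -0.001], [-0.637, -0.771, -0.001], [0.0, 0.001, -1.0]]
wrist_force: [0.8, 1.3, 0.1]
gripper_width: 0.986
gripper_force: 0.0
```

```bash
python3 - <<'E'
from h import *
goto(.508,-.016,.2,50)
for c in ["scene","side","wrist"]:
    d,W=cloud(c);hsv=cv2.cvtColor(d["pixels"],cv2.COLOR_BGR2HSV)
    m=near(W,.45,.262,.04,.053,.066);p=(W[m][:,:2]*1000).astype(np.float32)
    if len(p):print(c,"cap",cv2.minEnclosingCircle(p),m.sum())
    m=near(W,.507,-.017,.045,.048,.058);p=(W[m][:,:2]*1000).astype(np.float32)
    if len(p):print(c,"ash",cv2.minEnclosingCircle(p),*rect(W,m))
    for n in ["sugar_pot","round_mat","ashtray"]:print(n,*[ (np.round(r["point"],3),r["conf"]) for r in tip_of(n,c)])
E
```

```text
tcp [449.4 262.  190.9] yaw 50.4 slide [ 0.2224  0.1769 -0.0089] spin 0.4 w 85.8 gf 0.0 F [0.8 1.3 0.1] j6 2.3 t 18.9333
scene cap ((449.4012451171875, 264.1881408691406), 24.310211181640625) 236
scene ash ((509.349853515625, -16.965118408203125), 33.063743591308594) [510.1 -16.2] [63.9 62.4] 32.1 190 52.3
sugar_pot (array([ 0.616,  0.045, -0.001]), 0.78) (array([0.448, 0.263, 0.005]), 0.58) (array([ 0.508, -0.013, -0.   ]), 0.51)
round_mat (array([ 0.45 ,  0.261, -0.   ]), 0.7)
ashtray (array([ 0.509, -0.02 ,  0.036]), 0.82) (array([ 0.618, -0.03 , -0.001]), 0.78) (array([ 0.534,  0.111, -0.002]), 0.58)
side cap ((450.6915283203125, 263.5937194824219), 24.31192970275879) 307
side ash ((509.940673828125, -15.588475227355957), 32.66576385498047) [509.9 -15.1] [64.  62.2] 87.0 271 52.8
sugar_pot (array([0.455, 0.263, 0.006]), 0.87) (array([0.622, 0.049, 0.005]), 0.61)
round_mat (array([ 0.448,  0.264, -0.001]), 0.94)
ashtray (array([ 0.617, -0.029, -0.001]), 0.8) (array([ 0.535,  0.113, -0.003]), 0.77) (array([ 0.506, -0.015,  0.037]), 0.66)
wrist cap ((449.0463562011719, 261.8424377441406), 23.066070556640625) 2575
sugar_pot (array([0.448, 0.266, 0.004]), 0.73)
round_mat
ashtray
```

>>> servo_tool --pt "0.03 0.024 0" --pt "0.06 0.048 0" --pt "0.09 0.072 0" --pt "0.12 0.096 0" --pt "0.15 0.12 0" --spin '[0,0,0,0,0]' --grip '[0,0,0,0,0]'

```text
time_s: 19.95
tcp_pos: [0.4888, 0.0728, 0.1893]
ee_rot: [[0.771, -0.637, -0.0], [-0.637, -0.771, -0.0], [-0.0, 0.0, -1.0]]
wrist_force: [0.2, 0.4, -0.6]
gripper_width: 0.998
gripper_force: 0.0
```

>>> servo_tool --pt "0.03 0.024 0" --pt "0.06 0.047 0" --pt "0.073 0.057 0" --pt "0.073 0.057 0" --pt "0.073 0.057 0" --spin '[0,0,0,0,0]' --grip '[0,0,0,0,0]'

```text
time_s: 20.37
tcp_pos: [0.5087, -0.0169, 0.1891]
ee_rot: [[0.769, -0.639, -0.001], [-0.639, -0.769, -0.0], [-0.001, 0.001, -1.0]]
wrist_force: [0.7, 0.8, -0.3]
gripper_width: 1.002
gripper_force: 0.0
```

>>> servo_tool --pt "0 0 0" --pt "0 0 0" --pt "0 0 0" --pt "0 0 0" --pt "0 0 0" --spin '[0,0,0,0,0]' --grip '[0,0,0,0,0]'

```text
time_s: 20.78
tcp_pos: [0.5087, -0.0153, 0.1896]
ee_rot: [[0.771, -0.636, 0.0], [-0.636, -0.771, 0.0], [0.0, -0.0, -1.0]]
wrist_force: [-0.3, 1.1, 0.7]
gripper_width: 1.0
gripper_force: 0.0
```

```bash
python3 - <<'E'
from h import *
goto(.509,-.016,.064,50)
d,W=cloud("wrist")
m=near(W,.508,-.016,.045,.046,.06);p=(W[m][:,:2]*1000).astype(np.float32)
c,r=cv2.minEnclosingCircle(p);print("ash",c,r,*rect(W,m))
q=p-np.array(c);a=np.degrees(np.arctan2(q[:,1],q[:,0]));g=(np.hypot(q[:,0],q[:,1])>27.5)
print(np.histogram(a[g],36,(-180,180))[0])
print("box",*rect(W,near(W,.507,-.016,.08,.028,.039)))
cv2.imwrite("pics/w6.png",cv2.resize(d["pixels"][100:260,200:440],None,fx=2.5,fy=2.5))
E
```

```text
tcp [508.7 -15.3 189.6] yaw 50.5 slide [0.0006 0.0003 0.1256] spin 0.5 w 87.0 gf 0.0 F [-0.3  1.1  0.7] j6 33.9 t 20.7833
ash (508.875244140625, -17.61467170715332) 32.55192565917969 [509.1 -17.9] [63.3 63.2] 27.3 1505 53.6
[31 30 30 32 30 37 32 33 35 36 48 43 42 41 43 42 41 40 37 36 33 38 36 33
 30 30 28 31 29 27 29 26 33 27 38 30]
box [508.2 -16.3] [116.2  66.1] 61.7 6575 34.3
```

View pics/w6.png

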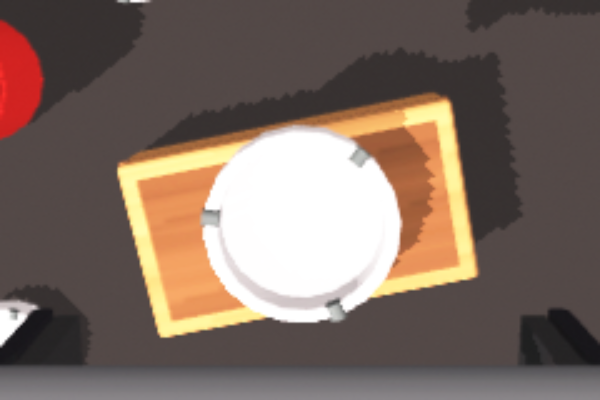

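The crop shows the ashtray at (302,224) on the box, notches at (210,217), (360,157), (335,310). I turn +30° so the pads miss the notches.

>>> servo_tool --pt "0.001 0.001 0.01" --pt "0.001 0.001 0.02" --pt "0.001 0.001 0.03" --pt "0.001 0.001 0.04" --pt "0.001 0.001 0.05" --spin '[6,12,18,24,30]' --grip '[0,0,0,0,0]'

```text
time_s: 21.25
tcp_pos: [0.5089, -0.0172, 0.1392]
ee_rot: [[0.344, -0.939, 0.0], [-0.939, -0.344, 0.0], [0.0, -0.0, -1.0]]
wrist_force: [-0.5, -0.5, 0.1]
gripper_width: 0.998
gripper_force: 0.0
```

>>> servo_tool --pt "0 0 0.02" --pt "0 0 0.04" --pt "0 0 0.06" --pt "0 0 0.07" --pt "0 0 0.073" --spin '[0,0,0,0,0]' --grip '[0,0,0,0,0]'

```text
time_s: 21.67
tcp_pos: [0.5078, -0.0176, 0.0649]
ee_rot: [[0.349, -0.937, -0.004], [-0.937, -0.349, -0.001], [-0.0, 0.004, -1.0]]
wrist_force: [-0.5, 0.6, 0.2]
gripper_width: 1.001
gripper_force: 0.0
```

>>> servo_tool --pt "0 0 0" --pt "0 0 0" --pt "0 0 0" --pt "0 0 0" --pt "0 0 0" --spin '[0,0,0,0,0]' --grip '[0,0,0,0,0]'

```text
time_s: 22.08
tcp_pos: [0.5094, -0.0174, 0.0674]
ee_rot: [[0.349, -0.937, 0.002], [-0.937, -0.349, 0.0], [0.0, -0.002, -1.0]]
wrist_force: [-0.3, 0.3, 0.1]
gripper_width: 1.0
gripper_force: 0.0
```

>>> servo_tool --pt "0 0 0.002" --pt "0 0 0.003" --pt "0 0 0.003" --pt "0 0 0.003" --pt "0 0 0.003" --spin '[0,0,0,0,0]' --grip '[0,0.05,0.1,0.15,0.2]'

```text
time_s: 22.5
tcp_pos: [0.5089, -0.0175, 0.0635]
ee_rot: [[0.349, -0.937, -0.0], [-0.937, -0.349, -0.0], [0.0, 0.0, -1.0]]
wrist_force: [0.7, 0.3, 0.2]
gripper_width: 0.853
gripper_force: 0.0
```

>>> servo_tool --pt "0 0 0" --pt "0 0 0" --pt "0 0 0" --pt "0 0 0" --pt "0 0 0" --spin '[0,0,0,0,0]' --grip '[0.25,0.3,0.5,0.8,1]'

```text
time_s: 22.92
tcp_pos: [0.509, -0.0175, 0.0636]
ee_rot: [[0.349, -0.937, 0.0], [-0.937, -0.349, 0.0], [0.0, -0.0, -1.0]]
wrist_force: [1.3, -0.1, 0.0]
gripper_width: 0.712
gripper_force: 30.0
```

>>> servo_tool --pt "0 0 0" --pt "0 0 0" --pt "0 0 -0.002" --pt "0 0 -0.005" --pt "0 0 -0.015" --spin '[0,0,0,0,0]' --grip '[1,1,1,1,1]'

```text
time_s: 23.33
tcp_pos: [0.5075, -0.0178, 0.0777]
ee_rot: [[0.348, -0.937, -0.004], [-0.937, -0.348, -0.001], [-0.001, 0.004, -1.0]]
wrist_force: [0.0, -1.0, -1.2]
gripper_width: 0.718
gripper_force: 30.0
```

```bash
python3 - <<'E'
from h import *
goto(.445,-.2205,.2,20)
d,W=cloud("wrist");cv2.imwrite("pics/w7.png",d["pixels"])
E
```

```text
tcp [507.5 -17.8  77.7] yaw 20.4 slide [ 0.1682  0.1297 -0.1219] spin 0.4 w 62.5 gf 30.0 F [ 0.  -1.  -1.2] j6 4.1 t 23.3333
```

View pics/w7.png

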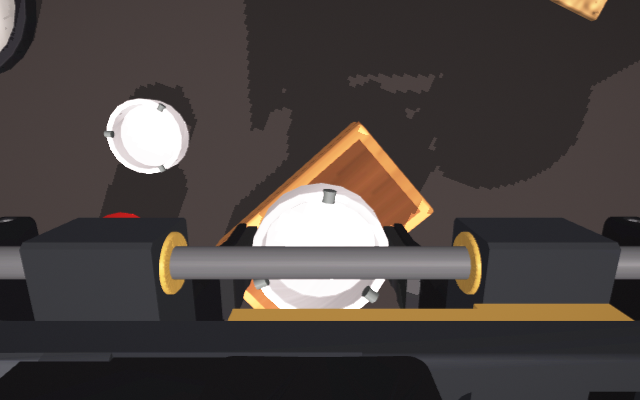

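The picture shows the ashtray held level at (320,245), clear of notches at the pads. I carry it to the square mat.

>>> servo_tool --pt "0 0 -0.02" --pt "0 0 -0.04" --pt "0.01 0.008 -0.05" --pt "0.03 0.023 -0.05" --pt "0.055 0.043 -0.05" --spin '[0,0,0,0,0]' --grip '[1,1,1,1,1]'

```text
time_s: 23.8
tcp_pos: [0.4885, -0.0841, 0.13]
ee_rot: [[0.351, -0.936, 0.004], [-0.936, -0.351, 0.001], [0.001, -0.004, -1.0]]
wrist_force: [0.4, 0.2, -1.8]
gripper_width: 0.711
gripper_force: 30.0
```

>>> servo_tool --pt "0.028 0.022 0" --pt "0.056 0.044 0" --pt "0.084 0.066 0" --pt "0.106 0.082 0" --pt "0.113 0.088 0" --spin '[0,0,0,0,0]' --grip '[1,1,1,1,1]'

```text
time_s: 24.22
tcp_pos: [0.4428, -0.2236, 0.1287]
ee_rot: [[0.345, -0.939, -0.0], [-0.939, -0.345, -0.0], [-0.0, 0.0, -1.0]]
wrist_force: [0.2, 0.9, -0.7]
gripper_width: 0.713
gripper_force: 30.0
```

>>> servo_tool --pt "0 0 0" --pt "0 0 0" --pt "0 0 0" --pt "0 0 0" --pt "0 0 0" --spin '[0,0,0,0,0]' --grip '[1,1,1,1,1]'

```text
time_s: 24.63
tcp_pos: [0.4451, -0.2197, 0.1286]
ee_rot: [[0.35, -0.937, 0.0], [-0.937, -0.35, 0.0], [0.0, -0.0, -1.0]]
wrist_force: [0.3, 0.4, -1.3]
gripper_width: 0.714
gripper_force: 30.0
```

```bash
python3 - <<'E'
from h import *
for c in ["scene","side","wrist"]:
    goto(.445,-.2205,.0335,20)
    d,W=cloud(c);hsv=cv2.cvtColor(d["pixels"],cv2.COLOR_BGR2HSV)
    print(c,"mat",*rect(W,near(W,.445,-.2205,.07,-.01,.015)&(hsv[...,2]>90)&(hsv[...,1]>50)))
    x,y,z=sense()["tcp_pos"];m=near(W,x,y,.045,z-.03,z-.006)&(hsv[...,1]<50)&(hsv[...,2]>110)
    if m.sum()>9:print("ash",*rect(W,m),np.percentile(W[m][:,2],[2,98]))
    for n in ["square_mat","ashtray"]:print(n,*[ (np.round(r["point"],3),r["conf"]) for r in tip_of(n,c)])
E
```

```text
tcp [ 445.1 -219.7  128.6] yaw 20.5 slide [0.0007 0.0003 0.0951] spin 0.5 w 62.1 gf 30.0 F [ 0.3  0.4 -1.3] j6 28.0 t 24.6333
scene mat [ 439.5 -224.6] [ 95.3 100.5] 87.3 1022 2.6
ash [ 456.  -216.4] [55.2 62.9] 9.0 204 108.3 [0.09970268 0.11921048]
square_mat (array([ 0.442, -0.222,  0.   ]), 0.62)
ashtray (array([ 0.621, -0.028,  0.001]), 0.67) (array([ 0.444, -0.224,  0.102]), 0.57) (array([ 0.536,  0.115, -0.   ]), 0.56) (array([0.622, 0.256, 0.   ]), 0.45) (array([ 0.772,  0.061, -0.001]), 0.27)
tcp [ 444.9 -220.   128.6] yaw 20.5 slide [0.0005 0.0001 0.0951] spin 0.5 w 62.1 gf 30.0 F [ 0.4  0.8 -0.1] j6 28.0 t 24.7833
side mat [ 443.5 -240.6] [50.  86.8] 87.3 764 3.5
ash [ 455.2 -214.2] [27.8 63.1] 22.6 330 103.9 [0.10132521 0.11975601]
square_mat (array([ 0.447, -0.219, -0.001]), 0.69)
ashtray (array([ 0.533,  0.112, -0.001]), 0.58) (array([ 0.442, -0.219,  0.1  ]), 0.56)
tcp [ 444.8 -220.3  128.5] yaw 20.4 slide [ 0.0002 -0.0002  0.095 ] spin 0.4 w 62.1 gf 30.0 F [-0.1  0.3 -1.3] j6 28.0 t 24.9333
wrist mat [ 442.3 -223.7] [88. 88.] 87.6 6449 3.9
ash [ 445.1 -222.6] [61.6 60.4] 14.7 9230 104.7 [0.10271663 0.11995166]
square_mat (array([ 0.444, -0.221, -0.   ]), 0.68)
ashtray (array([ 0.447, -0.214,  0.099]), 0.59)
```

>>> servo_tool --pt "0.0005 0.001 0.03" --pt "0.0005 0.001 0.06" --pt "0.0005 0.001 0.08" --pt "0.0005 0.001 0.09" --pt "0.0005 0.001 0.093" --spin '[0,0,0,0,0]' --grip '[1,1,1,1,1]'

```text
time_s: 25.5
tcp_pos: [0.4422, -0.2212, 0.0336]
ee_rot: [[0.348, -0.937, -0.005], [-0.937, -0.348, 0.001], [-0.003, 0.005, -1.0]]
wrist_force: [-4.6, 4.4, 13.1]
gripper_width: 0.714
gripper_force: 29.9
```

>>> servo_tool --pt "0 0 0" --pt "0 0 0.001" --pt "0 0 0.001" --pt "0 0 0.001" --pt "0 0 0.001" --spin '[0,0,0,0,0]' --grip '[1,1,1,1,1]'

```text
time_s: 25.92
tcp_pos: [0.4445, -0.2215, 0.0353]
ee_rot: [[0.349, -0.937, 0.002], [-0.937, -0.349, -0.0], [0.001, -0.002, -1.0]]
wrist_force: [-0.0, -0.6, -1.4]
gripper_width: 0.713
gripper_force: 30.0
```

>>> servo_tool --pt "0 0 0.001" --pt "0 0 0.001" --pt "0 0 0.001" --pt "0 0 0.001" --pt "0 0 0.001" --spin '[0,0,0,0,0]' --grip '[1,1,1,1,1]'

```text
time_s: 26.33
tcp_pos: [0.4439, -0.2214, 0.0336]
ee_rot: [[0.349, -0.937, -0.0], [-0.937, -0.349, -0.0], [0.0, 0.0, -1.0]]
wrist_force: [0.5, 0.5, -1.3]
gripper_width: 0.713
gripper_force: 30.0
```

>>> servo_tool --pt "0 0 0.001" --pt "0 0 0.001" --pt "0 0 0.001" --pt "0 0 0.001" --pt "0 0 0.001" --spin '[0,0,0,0,0]' --grip '[1,1,1,1,1]'

```text
time_s: 26.75
tcp_pos: [0.444, -0.2214, 0.0336]
ee_rot: [[0.349, -0.937, 0.0], [-0.937, -0.349, -0.0], [0.0, -0.0, -1.0]]
wrist_force: [-3.3, 1.5, 7.1]
gripper_width: 0.712
gripper_force: 29.9
```

>>> servo_tool --pt "0 0 0" --pt "0 0 0" --pt "0 0 0" --pt "0 0 0" --pt "0 0 0" --spin '[0,0,0,0,0]' --grip '[0.25,0.2,0.15,0.1,0]'

```text
time_s: 27.17
tcp_pos: [0.444, -0.2215, 0.0324]
ee_rot: [[0.349, -0.937, -0.0], [-0.937, -0.349, -0.0], [-0.0, 0.0, -1.0]]
wrist_force: [-0.6, -0.2, -0.1]
gripper_width: 0.902
gripper_force: 0.0
```

>>> servo_tool --pt "0 0 0" --pt "0 0 0" --pt "0 0 -0.02" --pt "0 0 -0.06" --pt "0 0 -0.1" --spin '[0,0,0,0,0]' --grip '[0,0,0,0,0]'

```text
time_s: 27.58
tcp_pos: [0.4426, -0.2213, 0.1324]
ee_rot: [[0.349, -0.937, -0.005], [-0.937, -0.349, 0.001], [-0.002, 0.004, -1.0]]
wrist_force: [1.5, 0.2, 0.7]
gripper_width: 0.996
gripper_force: 0.0
```

```bash
python3 - <<'E'
from h import *
goto(.508,-.015,.2,153)
for c in ["scene","side","wrist"]:
    d,W=cloud(c);hsv=cv2.cvtColor(d["pixels"],cv2.COLOR_BGR2HSV)
    print(c,"mat",*rect(W,near(W,.445,-.2205,.07,-.01,.012)&(hsv[...,2]>90)&(hsv[...,1]>50)))
    m=near(W,.445,-.2205,.05,.018,.03)
    if m.sum()>9:print("ash",*rect(W,m))
    m=near(W,.507,-.016,.08,.028,.039)
    if m.sum()>9:print("box",*rect(W,m))
    print("long",*rect(W,near(W,.604,-.254,.11,-.01,.02)&(hsv[...,2]>110)&(hsv[...,1]>50)))
    for n in ["checker_box","long_mat"]:print(n,*[ (np.round(r["point"],3),r["conf"]) for r in tip_of(n,c)])
E
```

```text
tcp [ 442.6 -221.3  132.4] yaw 20.4 slide [-0.1707 -0.1329 -0.0677] spin 47.4 w 86.6 gf 0.0 F [1.5 0.2 0.7] j6 28.1 t 27.5833
scene mat [ 441.3 -225.1] [96.4 98.6] 86.9 513 2.1
ash [ 444.8 -219.3] [64.4 62.8] 44.7 169 22.1
box [507.5 -14.1] [116.8  66.5] 62.3 1059 33.3
long [ 598.4 -257.5] [108.5 156.7] 11.6 2646 2.8
checker_box (array([ 0.511, -0.01 ,  0.001]), 0.78) (array([0.449, 0.263, 0.005]), 0.53)
long_mat (array([ 0.602, -0.255, -0.003]), 0.64)
side mat [ 444.9 -221.3] [88.5 88.1] 87.2 878 3.3
ash [ 463.3 -222. ] [63.3 25. ] 80.1 69 23.0
box [508.5 -14. ] [117.8  64.7] 61.8 1666 33.7
long [ 603.4 -254.6] [ 99.8 150.4] 12.0 3755 3.5
checker_box (array([ 0.504, -0.015,  0.002]), 0.79)
long_mat (array([ 0.603, -0.257,  0.005]), 0.78)
wrist mat [ 442.1 -223.6] [88.1 88. ] 87.6 5587 3.5
ash [ 443.2 -222. ] [63.2 63.5] 56.9 1747 23.3
long [ 600.6 -248.4] [ 99.7 135.5] 11.8 23845 3.3
checker_box
long_mat (array([ 0.6  , -0.259, -0.003]), 0.66)
```

>>> servo_tool --pt "-0.02 -0.015 -0.02" --pt "-0.05 -0.038 -0.04" --pt "-0.08 -0.062 -0.05" --pt "-0.11 -0.085 -0.05" --pt "-0.14 -0.108 -0.05" --spin '[0,0,0,0,0]' --grip '[0,0,0,0,0]'

```text
time_s: 28.45
tcp_pos: [0.4967, -0.0509, 0.1826]
ee_rot: [[0.348, -0.937, 0.0], [-0.937, -0.348, 0.0], [0.0, -0.0, -1.0]]
wrist_force: [0.9, -0.7, -0.9]
gripper_width: 1.002
gripper_force: 0.0
```

>>> servo_tool --pt "-0.025 -0.019 0" --pt "-0.0315 -0.024 0" --pt "-0.0315 -0.024 0" --pt "-0.0315 -0.024 0" --pt "-0.0315 -0.024 0" --spin '[6,12,18,24,30]' --grip '[0,0,0,0,0]'

```text
time_s: 28.87
tcp_pos: [0.5075, -0.0142, 0.1813]
ee_rot: [[-0.171, -0.985, -0.003], [-0.985, 0.171, -0.001], [0.001, 0.002, -1.0]]
wrist_force: [0.6, 0.5, 0.2]
gripper_width: 1.002
gripper_force: 0.0
```

>>> servo_tool --pt "0 0 0" --pt "0 0 0" --pt "0 0 0" --pt "0 0 0" --pt "0 0 0" --spin '[6,12,18.5,18.5,18.5]' --grip '[0,0,0,0,0]'

```text
time_s: 29.28
tcp_pos: [0.5076, -0.0147, 0.1816]
ee_rot: [[-0.468, -0.883, -0.002], [-0.883, 0.468, -0.001], [0.001, 0.001, -1.0]]
wrist_force: [0.6, -0.6, -0.7]
gripper_width: 0.999
gripper_force: 0.0
```

```bash
python3 - <<'E'
from h import *
goto(.508,-.0155,.035,152)
d,W=cloud("wrist")
print("box",*rect(W,near(W,.508,-.015,.08,.028,.039)))
goto(.508,-.0155,.035,152)
cv2.imwrite("pics/w8.png",d["pixels"])
E
```

```text
tcp [507.6 -14.7 181.6] yaw 152.1 slide [ 0.0003 -0.001   0.1466] spin 0.1 w 86.9 gf 0.0 F [ 0.6 -0.6 -0.7] j6 -44.6 t 29.2833
box [505.7 -19.2] [107.8  64.3] 61.9 9511 34.2
tcp [507.6 -14.7 181.8] yaw 152.1 slide [ 0.0004 -0.0009  0.1468] spin 0.1 w 86.9 gf 0.0 F [ 0.4 -0.1  0.5] j6 -44.6 t 29.3333
```

View pics/w8.png

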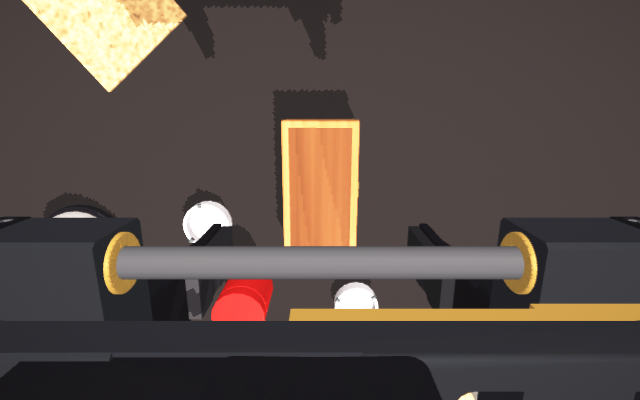

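The picture shows the box centred at column 320 between the open fingers, with red pot and small ashtrays clear of the finger paths. I go down and grip.

>>> servo_tool --pt "0.001 0 0.035" --pt "0.001 0 0.07" --pt "0.001 0 0.105" --pt "0.001 0 0.13" --pt "0.001 0 0.138" --spin '[0,0,0,0,0]' --grip '[0,0,0,0,0]'

```text
time_s: 29.75
tcp_pos: [0.5046, -0.0163, 0.0406]
ee_rot: [[-0.47, -0.883, -0.008], [-0.883, 0.47, -0.002], [0.005, 0.006, -1.0]]
wrist_force: [-0.2, -0.7, 0.3]
gripper_width: 1.001
gripper_force: 0.0
```

>>> servo_tool --pt "0 0 0" --pt "0 0 0.003" --pt "0 0 0.006" --pt "0 0 0.008" --pt "0 0 0.008" --spin '[0,0,0,0,0]' --grip '[0,0,0,0,0.1]'

```text
time_s: 30.17
tcp_pos: [0.5079, -0.0154, 0.0374]
ee_rot: [[-0.471, -0.882, 0.002], [-0.882, 0.471, 0.001], [-0.001, -0.001, -1.0]]
wrist_force: [-0.3, -0.1, 0.1]
gripper_width: 0.974
gripper_force: 0.0
```

>>> servo_tool --pt "0 0 0" --pt "0 0 0" --pt "0 0 0" --pt "0 0 0" --pt "0 0 0" --spin '[0,0,0,0,0]' --grip '[0.2,0.3,0.5,1,1]'

```text
time_s: 30.58
tcp_pos: [0.5074, -0.0155, 0.0369]
ee_rot: [[-0.471, -0.882, 0.0], [-0.882, 0.471, 0.0], [-0.0, -0.0, -1.0]]
wrist_force: [-1.5, 1.5, 3.1]
gripper_width: 0.733
gripper_force: 30.0
```

>>> servo_tool --pt "0 0 0" --pt "0 0 0" --pt "0 0 0" --pt "0 0 0" --pt "0 0 0" --spin '[0,0,0,0,0]' --grip '[1,1,1,1,1]'

```text
time_s: 31.0
tcp_pos: [0.5075, -0.0155, 0.0369]
ee_rot: [[-0.471, -0.882, 0.0], [-0.882, 0.471, 0.0], [-0.0, -0.0, -1.0]]
wrist_force: [-1.7, 0.6, 5.5]
gripper_width: 0.737
gripper_force: 30.0
```

>>> servo_tool --pt "0 0 -0.01" --pt "0 0 -0.025" --pt "0 0 -0.05" --pt "0 0 -0.08" --pt "0 0 -0.1" --spin '[0,0,0,0,0]' --grip '[1,1,1,1,1]'

```text
time_s: 31.42
tcp_pos: [0.5078, -0.0156, 0.1387]
ee_rot: [[-0.471, -0.882, 0.002], [-0.882, 0.471, 0.0], [-0.001, -0.001, -1.0]]
wrist_force: [1.2, 0.4, -1.4]
gripper_width: 0.73
gripper_force: 30.0
```

>>> servo_tool --pt "0.015 -0.018 0" --pt "0.035 -0.041 0" --pt "0.056 -0.066 0" --pt "0.077 -0.091 0" --pt "0.098 -0.116 0" --spin '[0,0,0,0,0]' --grip '[1,1,1,1,1]'

```text
time_s: 31.83
tcp_pos: [0.5634, -0.1579, 0.1364]
ee_rot: [[-0.471, -0.882, -0.001], [-0.882, 0.471, 0.0], [0.0, 0.001, -1.0]]
wrist_force: [-0.1, 1.2, -1.9]
gripper_width: 0.735
gripper_force: 30.0
```

>>> servo_tool --pt "0.02 -0.024 0" --pt "0.04 -0.048 0" --pt "0.06 -0.07 0" --pt "0.0685 -0.0806 0" --pt "0.0685 -0.0806 0" --spin '[-4,-8,-12,-16,-20]' --grip '[1,1,1,1,1]'

```text
time_s: 32.25
tcp_pos: [0.6026, -0.2582, 0.1354]
ee_rot: [[-0.141, -0.99, -0.001], [-0.99, 0.141, -0.0], [0.0, 0.001, -1.0]]
wrist_force: [0.6, -0.1, -2.0]
gripper_width: 0.733
gripper_force: 30.0
```

>>> servo_tool --pt "0 0 0" --pt "0 0 0" --pt "0 0 0" --pt "0 0 0" --pt "0 0 0" --spin '[-5,-10,-15,-20,-20]' --grip '[1,1,1,1,1]'

```text
time_s: 32.67
tcp_pos: [0.6017, -0.255, 0.1359]
ee_rot: [[0.207, -0.978, -0.002], [-0.978, -0.207, 0.001], [-0.001, 0.001, -1.0]]
wrist_force: [-0.3, -0.2, -1.5]
gripper_width: 0.735
gripper_force: 30.0
```

>>> servo_tool --pt "0 0 0.01" --pt "0 0 0.025" --pt "0 0 0.035" --pt "0 0 0.04" --pt "0 0 0.04" --spin '[0,0,0,0,0]' --grip '[1,1,1,1,1]'

```text
time_s: 33.08
tcp_pos: [0.6011, -0.2547, 0.0943]
ee_rot: [[0.205, -0.979, -0.004], [-0.979, -0.205, 0.001], [-0.002, 0.004, -1.0]]
wrist_force: [-1.1, 0.3, -2.2]
gripper_width: 0.729
gripper_force: 30.0
```

```bash
python3 - <<'E'
from h import *
ims=[]
for c in ["scene","side","wrist"]:
    goto(.6025,-.255,.041,12)
    d,W=cloud(c);hsv=cv2.cvtColor(d["pixels"],cv2.COLOR_BGR2HSV)
    x,y,z=sense()["tcp_pos"]
    m=near(W,x,y,.08,z-.01,z+.004)&(hsv[...,1]>60)&(hsv[...,2]>60)
    if m.sum()>9:print("box",*rect(W,m))
    print(c,"long",*rect(W,near(W,.604,-.254,.11,-.01,.012)&(hsv[...,2]>90)&(hsv[...,1]>50)))
    for n in ["checker_box","long_mat"]:print(n,*[ (np.round(r["point"],3),r["conf"]) for r in tip_of(n,c)])
    ims.append(cv2.resize({"scene":d["pixels"][160:280,120:280],"side":d["pixels"][220:370,340:540],"wrist":d["pixels"]}[c],(400,290)))
cv2.imwrite("pics/p9.png",np.vstack([np.hstack(ims[:2]),np.hstack([ims[2],ims[2]*0])]))
E
```

```text
tcp [ 601.1 -254.7   94.3] yaw 11.8 slide [ 0.0006 -0.0015  0.0532] spin -0.2 w 63.5 gf 30.0 F [-1.1  0.3 -2.2] j6 20.7 t 33.0833
box [ 601.  -229.9] [74.2 69.8] 11.9 455 90.3
scene long [ 601.3 -260.1] [108.5 166.6] 14.3 2076 2.8
checker_box (array([ 0.601, -0.253,  0.059]), 0.8)
long_mat (array([ 0.601, -0.255, -0.004]), 0.61)
tcp [ 602.8 -255.2   97. ] yaw 11.9 slide [-0.0003  0.0003  0.056 ] spin -0.1 w 63.4 gf 30.0 F [ 0.6 -0.3 -1.5] j6 20.7 t 33.2333
box [ 603.6 -253. ] [ 65.3 115.7] 12.0 999 93.6
side long [ 620.6 -250. ] [135.5 152.3] 12.0 1999 3.4
checker_box (array([ 0.6  , -0.254,  0.06 ]), 0.85)
long_mat (array([ 0.603, -0.256,  0.002]), 0.57)
tcp [ 602.9 -255.2   97.4] yaw 11.9 slide [-0.0003  0.0004  0.0564] spin -0.1 w 63.7 gf 30.0 F [ 0.6 -0.4 -3.1] j6 20.7 t 33.3833
box [ 606.  -273.2] [66.3 79.8] 11.9 21005 94.4
wrist long [ 602.6 -253.8] [123.4 156.9] 12.2 1724 3.5
checker_box (array([ 0.6  , -0.254,  0.06 ]), 0.56)
long_mat (array([ 0.601, -0.256,  0.062]), 0.43)
```

View pics/p9.png

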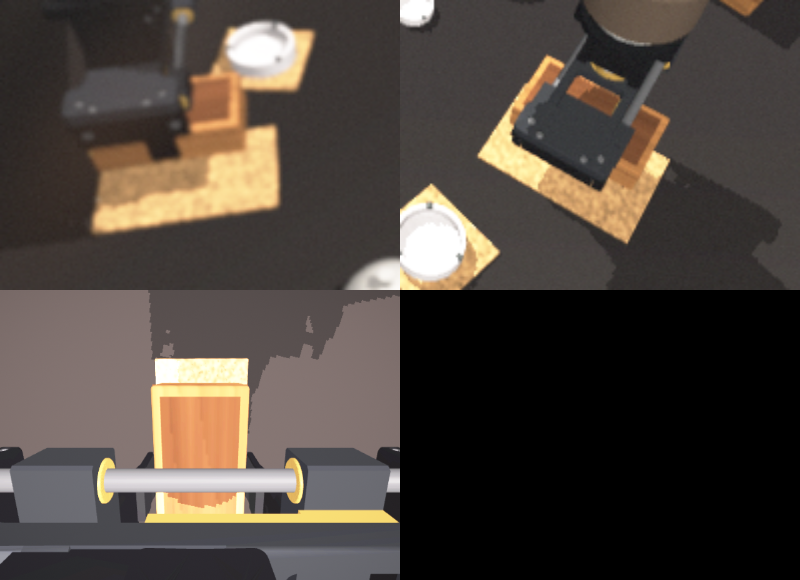

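The pictures show the box level and parallel to the long mat, centred above it (side view: both at about (604,-254), 12°). I lower it.

>>> servo_tool --pt "0 0 0.02" --pt "0 0 0.035" --pt "0 0 0.045" --pt "0 0 0.05" --pt "0 0 0.052" --spin '[0,0,0,0,0]' --grip '[1,1,1,1,1]'

```text
time_s: 33.95
tcp_pos: [0.602, -0.255, 0.0437]
ee_rot: [[0.206, -0.978, -0.001], [-0.978, -0.206, 0.0], [-0.0, 0.001, -1.0]]
wrist_force: [0.2, -1.3, -2.7]
gripper_width: 0.735
gripper_force: 30.0
```

>>> servo_tool --pt "0 0 0.001" --pt "0 0 0.001" --pt "0 0 0.002" --pt "0 0 0.002" --pt "0 0 0.002" --spin '[0,0,0,0,0]' --grip '[1,1,1,1,1]'

```text
time_s: 34.37
tcp_pos: [0.6026, -0.2551, 0.0431]
ee_rot: [[0.206, -0.978, 0.001], [-0.978, -0.206, -0.0], [0.0, -0.001, -1.0]]
wrist_force: [-0.4, -0.9, -2.7]
gripper_width: 0.731
gripper_force: 30.0
```

>>> servo_tool --pt "0 0 0.001" --pt "0 0 0.001" --pt "0 0 0.001" --pt "0 0 0.001" --pt "0 0 0.001" --spin '[0,0,0,0,0]' --grip '[1,1,1,1,1]'

```text
time_s: 34.78
tcp_pos: [0.6024, -0.255, 0.0416]
ee_rot: [[0.206, -0.979, 0.0], [-0.979, -0.206, -0.0], [0.0, -0.0, -1.0]]
wrist_force: [0.8, 0.1, -2.7]
gripper_width: 0.731
gripper_force: 30.0
```

>>> servo_tool --pt "0 0 0.001" --pt "0 0 0.001" --pt "0 0 0.001" --pt "0 0 0.001" --pt "0 0 0.001" --spin '[0,0,0,0,0]' --grip '[1,1,1,1,1]'

```text
time_s: 35.2
tcp_pos: [0.6026, -0.2551, 0.041]
ee_rot: [[0.206, -0.978, 0.0], [-0.978, -0.206, -0.0], [0.0, -0.0, -1.0]]
wrist_force: [-0.6, -0.3, 1.6]
gripper_width: 0.733
gripper_force: 30.0
```

Contact. I release, lift and do a final check.

>>> servo_tool --pt "0 0 0" --pt "0 0 0" --pt "0 0 0" --pt "0 0 0" --pt "0 0 0" --spin '[0,0,0,0,0]' --grip '[0.25,0.2,0.15,0.1,0]'

```text
time_s: 35.62
tcp_pos: [0.6024, -0.2551, 0.0405]
ee_rot: [[0.206, -0.979, 0.0], [-0.979, -0.206, -0.0], [0.0, -0.0, -1.0]]
wrist_force: [0.8, -0.4, -0.6]
gripper_width: 0.906
gripper_force: 0.0
```

>>> servo_tool --pt "0 0 0" --pt "0 0 0" --pt "0 0 -0.02" --pt "0 0 -0.06" --pt "0 0 -0.1" --spin '[0,0,0,0,0]' --grip '[0,0,0,0,0]'

```text
time_s: 36.03
tcp_pos: [0.6012, -0.2548, 0.1398]
ee_rot: [[0.206, -0.978, -0.005], [-0.979, -0.206, 0.001], [-0.002, 0.005, -1.0]]
wrist_force: [1.8, -0.8, 0.8]
gripper_width: 1.003
gripper_force: 0.0
```

>>> servo_tool --pt "0 0 -0.03" --pt "0 0 -0.06" --pt "0 0 -0.09" --pt "0 0 -0.12" --pt "0 0 -0.14" --spin '[0,0,0,0,0]' --grip '[0,0,0,0,0]'

```text
time_s: 36.45
tcp_pos: [0.6029, -0.2554, 0.2844]
ee_rot: [[0.206, -0.978, 0.005], [-0.978, -0.206, -0.002], [0.002, -0.004, -1.0]]
wrist_force: [1.4, 0.4, 1.2]
gripper_width: 1.001
gripper_force: 0.0
```

```bash
python3 - <<'E'
from h import *
goto(.6,-.25,.3)
for c in ["scene","side","wrist"]:
    d,W=cloud(c);hsv=cv2.cvtColor(d["pixels"],cv2.COLOR_BGR2HSV)
    for n,x,y,r,a,b in [("box",.603,-.254,.08,.03,.044),("ash",.444,-.221,.05,.018,.03),("pot",.45,.263,.04,.053,.066),("die",.6215,.262,.03,.018,.03)]:
        m=near(W,x,y,r,a,b)
        if m.sum()>9: print(c,n,*rect(W,m))
    print(c,"long",*rect(W,near(W,.604,-.254,.11,-.01,.012)&(hsv[...,2]>90)&(hsv[...,1]>50)))
    for n in ["bell","coffee_cup"]:print(n,*[ (np.round(r["point"],3),r["conf"]) for r in tip_of(n,c)][:1])
    if c=="side": cv2.imwrite("pics/f.png",d["pixels"])
E
```

```text
tcp [ 602.9 -255.4  284.4] yaw 11.9 slide [-0.0058  0.0017 -0.0156] spin 0 w 87.0 gf 0.0 F [1.4 0.4 1.2] j6 20.7 t 36.45
scene box [ 602.8 -253.3] [ 68.  115.9] 11.6 1370 37.0
scene ash [ 445.  -219.7] [64.6 62.1] 45.3 169 22.1
scene pot [450.1 262.5] [43.9 43.8] 33.7 235 59.3
scene die [621.8 263. ] [19.2 22.1] 49.4 84 23.6
scene long [ 582.3 -261.4] [144.2 160.8] 12.1 1331 2.5
bell
coffee_cup (array([ 0.775,  0.06 , -0.001]), 0.94)
side box [ 603.  -252.9] [ 65.7 116.5] 12.4 2228 37.6
side ash [ 444.9 -219.2] [63.9 61.6] 44.9 351 22.9
side pot [450.6 263.4] [46.3 44.4] 52.0 303 59.5
side die [621.4 263. ] [19.8 19.8] 50.2 62 23.7
side long [ 606.1 -253.3] [105.3 152.2] 12.0 1712 3.4
bell (array([ 0.74 , -0.062, -0.006]), 0.84)
coffee_cup (array([ 0.776,  0.059, -0.001]), 0.85)
wrist box [ 602.  -255.6] [ 64.2 115.6] 11.9 5979 37.8
wrist ash [ 441. -228.] [50.6 65.6] 71.4 552 23.4
wrist long [ 600.6 -256.8] [ 98.5 152.6] 12.0 3237 3.7
bell
coffee_cup
```

View pics/f.png

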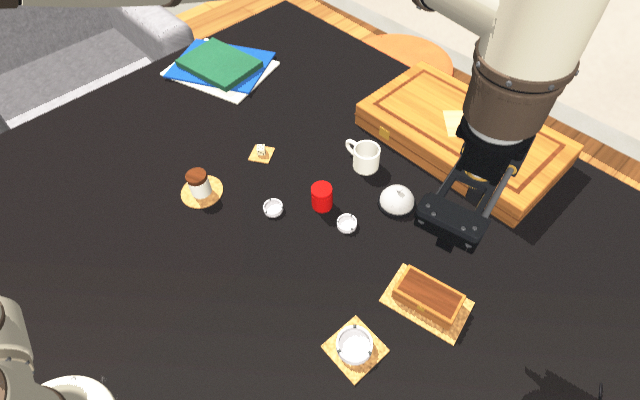

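The final picture shows the die (262,151), pot (200,185), ashtray (354,345) and box (429,297) on their own mats, all within about 2 mm of centre. The bystanders have not moved.

```bash
python3 -c "
from station import *
print(finish_job())"
```

```text
the job is handed in; nothing more can be done
None
```

The job is handed in: the die, sugar pot, ashtray and checker box each stand let go of on their own mat, placed in the order asked and centred to within about 2–3 mm. The bell and cup were not touched, it took about 37 s on the robot's clock, and no verdict came back at hand-in.

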